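# Exchange two test panels between their dwell beds

## Task

The two steel test panels are dwelling in each other's beds: stand the weights aside, draw each panel forward from under its lip, and exchange them, so that the blue-striped panel lies in the blue bed and the yellow-striped panel in the yellow bed, each pushed fully home under the lip. Then stand the large weight upright again on the middle of the panel in the blue bed and the small weight on the middle of the panel in the yellow bed. Do not tip a weight over, and leave the stopwatch and the sample pot where they are.

Things in the scene. Friction and masses are not known exactly. Their poses are not given: they have to be found in the camera images.
- bed_blue: blue dwell bed, fixed: foot plate 172 x 86 x 8 mm, on it a rail 34 mm wide (x -62 to 62 mm, top 30 mm above the mat) that carries the wider panel, so fingers can straddle both, and a head with a lip at the far end. Origin: on the mat, below the centre of a panel at home; x from open front to head, y left. Panel at home: origin at (0, 0, 30 mm), long side along x. Large weight belongs here.
- bed_yellow: yellow dwell bed, otherwise the same as the blue one; the small weight belongs here. The beds stand side by side, either on the left, heads away from the robot, turned up to 0.25 rad. Mat (z = 0) free for setting aside: between the beds at world x 0.45 to 0.60, y -0.01 to 0.07; outside them at x 0.40 to 0.47, y 0.33 to 0.42 and y -0.28 to -0.36 m.
- bed_blue_lip (a point): middle of the front edge of the blue bed's lip, on its underside: 40 mm along the bed's x, 40 mm above the mat. The lip (6 mm thick, screw heads to 49 mm above the mat) roofs the last 22 mm of a panel at home, with 4 mm play above it, so a panel leaves and enters only along the bed's x and can be lifted once drawn back 25 mm or more.
- bed_yellow_lip (a point): the same point on the yellow bed's lip. Below each lip two cheeks, inner faces at y = +-28 mm of the bed, run from 34 mm along x to a flat stop face at 63.5 mm, where the panel is home (1 mm play); flared lead-ins begin at x = 24 mm.
- panel_blue: steel test panel 125 x 50 x 6 mm, about 0.25 kg, a blue film strip 112 x 25 mm bonded along its upper face. Origin: centre of its underside; x along the 125 mm, y across the 50 mm, z up; either end may go in first. Starts in the yellow bed, home within 3 mm, under that bed's weight. Grip across the 50 mm.
- panel_yellow: steel test panel 125 x 50 x 6 mm, about 0.25 kg, a yellow film strip 112 x 25 mm bonded along its upper face. Origin: centre of its underside; x along the 125 mm, y across the 50 mm, z up; either end may go in first. Starts in the blue bed, home within 3 mm, under that bed's weight. Grip across the 50 mm.
- weight_large: large hooked steel weight standing on the panel in the blue bed: upright round barrel 41 mm in diameter and 90 mm high, hook on top to 118 mm; about 0.8 kg. Origin: centre of its foot; z up. Its yaw means nothing.
- weight_small: small hooked steel weight standing on the panel in the yellow bed: upright round barrel 30 mm in diameter and 66 mm high, hook on top to 94 mm; about 0.34 kg. Origin: centre of its foot; z up. Its yaw means nothing.
- stopwatch: black round stopwatch, 66 x 58 x 16 mm, lying on the mat in front, between the beds; not to be disturbed. Origin: under its middle, on the mat.
- sample_pot: clear sample pot with a lime-yellow screw lid, 60 mm in diameter, 66 mm high, standing behind the gap between the beds; not to be disturbed. Origin: centre of its base.
There are look-alikes about, which are no part of the job. What is shaped like the weight_large but red is not meant.

How it is judged:
At the end, for the whole second after the job is handed in: Each panel in the bed of its colour, flat on the rail, within 6 mm along and across and 0.12 rad of fully home under the lip; large weight on the blue bed's panel, small weight on the yellow bed's, upright, within 15 mm of the panel's centre; all released and at rest (x of panel_blue in the frame of bed_blue between -0.006 and 0.006 m and y of panel_blue in the frame of bed_blue between -0.006 and 0.006 m and z of panel_blue in the frame of bed_blue between 0.027 and 0.034 m and angle between the x axis of panel_blue and the x axis of bed_blue, either way round below 0.12 rad and angle between each of panel_blue, panel_yellow's own z axis and vertical below 0.05 rad and linear speed of each of panel_blue, weight_large, panel_yellow, weight_small below 0.02 m/s and horizontal distance between weight_large and panel_blue below 0.015 m and z of weight_large in the frame of bed_blue between 0.032 and 0.041 m and angle between each of weight_large, weight_small's own z axis and vertical below 0.12 rad and x of panel_yellow in the frame of bed_yellow between -0.006 and 0.006 m and y of panel_yellow in the frame of bed_yellow between -0.006 and 0.006 m and z of panel_yellow in the frame of bed_yellow between 0.027 and 0.034 m and angle between the x axis of panel_yellow and the x axis of bed_yellow, either way round below 0.12 rad and horizontal distance between weight_small and panel_yellow below 0.015 m and z of weight_small in the frame of bed_yellow between 0.032 and 0.041 m); the robot touches nothing.
It fails at once if the stopwatch is pushed more than 20 mm from where it was (distance of stopwatch from where it was at the start of the episode above 0.02 m).
It fails at once if the sample pot is pushed more than 20 mm from where it was (distance of sample_pot from where it was at the start of the episode above 0.02 m).
It fails at once if the large weight is tipped over (angle between weight_large's own z axis and vertical above 0.6 rad).
It fails at once if the small weight is tipped over (angle between weight_small's own z axis and vertical above 0.6 rad).
It also fails if it takes over 144 s, if anything falls off the work surface, if the arm or the gripper's body presses on something with over 40 N, if the wrist force passes 120 N, or if a joint passes its speed limit or range.

## Robot

A 6-joint arm with a two-finger parallel gripper is mounted at the origin on a cart in front of the work surface, level with it; the furniture and walls round the work are solid. World frame = base frame: x ahead of the robot, y to its left, z up, the work surface at z = 0. Lengths are in m, angles in rad, forces in N, time in s.
With the tool pointing down it reaches from about 0.3 to 0.775 m from the base axis. Payload 14.6 kg.
Tool frame: the origin (TCP) lies at the very end of the fingers, on their centre line; the grasp point (between the pads) lies 19 mm behind it (ctrl.grasp_offset is the distance from the TCP to the grasp point, in m); z points along the fingers, y is the line along which they close (so a half turn about z gives the same grasp; the last joint's range is limited). The gripper opens to 94 mm and grips with 3 to 60 N. Pads are 16 mm wide; open, the fingers measure 119 mm over their backs; the gripper's body (75 mm by 177 mm) begins 78 mm behind the grasp point.
Start: joints at [-1.297, 0.3, 1.521, -0, 1.321, -0.067], TCP at [0.184, -0.518, 0.205] pointing down, gripper open.
Joint ranges: [-3.03, 3.03], [-0.79, 2.21], [0.23, 2.52], [-1.04, 4.18], [0, 3.07], [-2.55, 2.55]. Speed limits (rad/s): [2.22, 2.22, 2.57, 3.14, 3.14, 3.14].

## Interface

Orientations are given as [roll, pitch, yaw] about the fixed x, y, z axes, in that order (R = Rz(yaw) Ry(pitch) Rx(roll)).
In Python, from station import ctrl gives the robot as it stands.
- The arm moves only by the tool step_arm, never from a script. Its argument "plan" is a list that holds one entry, the list of rows, each a list of 6 numbers: the shift along the tool's x, y, z in units of 30 mm (1.0 is 30 mm), then the turn, a rotation vector about the tool's x, y, z in units of 6 degrees (1.0 is 6 degrees). In form: [[[dx, dy, dz, wx, wy, wz], ...]]. A call has 1 to 8 rows; each row is the pose to reach, as a shift and turn from the pose commanded when the call began, along the tool's axes at that moment; what a row does not reach only later rows make up. A row lasts 1/12 s, in which the tool goes at most 41.7 mm and 7.16 degrees, less where a joint would pass 70% of its speed; a pose out of reach is approached as far as the arm can. A call with a gripper value outside its range is refused whole. "grip" is the opening, from 0 (shut) to 1 (fully open), set as the call begins (left out, the last holds). The fingers move at their own pace and stop on an object; "squeeze" is the grip in N (left out, the last holds). Time passes only in rows, so rows that repeat a pose let the fingers close. It gives the time, the measured TCP pose, the force, the opening and the grip force at its end, in the units of the state.
- ctrl.get_obs(): the state, without advancing time (a new reading comes with each control period).
- ctrl.camera(name): name is "side" or "top" or "wrist"; returns the picture (400x640x3 uint8, red, green, blue); there is no depth.
- ctrl.camera_model(name): a dict with "intrinsics" (3x3 intrinsics, pixels), "R" (3x3) and "t" (3): a world point X has camera coordinates R X + t; the wrist camera has in their place "tool_from_camera" (4x4, takes a point from camera to tool coordinates, whose origin is the TCP and whose axes are the flange's). Camera axes: x right, y down, z forward; pixel columns grow to the right and rows downward; lengths in m; the calibration is good to about 2 mm. A picture is of the moment at which its call begins: read the wrist's pose just before it. camera_model takes no time and is no camera call.
- ctrl.hand_in(): hands the job in; it is judged then, once.
Trained networks look in the newest picture that a camera, given by its name, has taken for a name from the list of things; names that differ only in an ending like _2 or _b are one class to them, and where a whole thing is asked for, a point or a joint stands for the part that bears it (a point fixed in the world has none). Each returns a list of dicts, best first, with "confidence" (0 to 1); they miss things now and then, are a little off and sometimes report something else, mostly with a low value. They report only what shows in the picture. A call takes as long as a camera call. They do not tell look-alikes from the thing itself.
- ctrl.masks_of(query, camera): "pixels" (400x640 bool, what is visible of it) and "at" ([column, row] in pixels, amid what is visible of it).
- ctrl.place_of(query, camera): "at" ([column, row] in pixels: a listed point, or the origin of a listed thing).
The state is a dict: "time_s": time; "qpos": joint angles; "joint_vel": joint speeds; "tau": joint torques, N m; "ee_pos": TCP position; "eef_rot": TCP orientation; "force": force on the tool from outside, world axes, zero at the start; "moment": the same for the moment, N m; "grip_width": finger opening in m; "grip_force": force on a finger pad.
Only numpy, scipy, OpenCV 4.12 (cv2) and the standard library are available. Lean on these libraries where they do the work, as an engineer would, in place of code of your own. Each camera call takes 0.05 s, during which the arm holds its last target. There are 200 camera calls.

## Working session

There is one attempt and no reset: what is moved stays moved. The work goes in short steps, Python scripts to look and compute and a tool call to move; the robot and the scene stay as the last step left them, time stands still between calls to the robot, and variables do not carry over. Pictures are saved under pics/ and viewed, at most 14 in all, crops included, and the job is handed in when it is done.

Besides the shell and the picture viewer there is one more tool, called after "Emit:" as name(argument=value, ...) on one line, values as JSON. step_arm: Moves the arm, as the interface text tells. Its arguments: {"type":"object","properties":{"plan":{"type":"array","items":{"type":"array","items":{"type":"array","items":{"type":"number"}}}},"grip":{"type":"number"},"squeeze":{"type":"number"}},"required":["plan"]}

```bash
ls; mkdir -p pics
cat > h.py <<'E'
import numpy as np, cv2
from scipy.spatial.transform import Rotation as Rn
from station import ctrl
def cam(n,save=None):
    o=ctrl.get_obs(); im=ctrl.camera(n)
    if save: cv2.imwrite('pics/'+save,im[:,:,::-1])
    return o,im
def model(n,o=None):
    m=ctrl.camera_model(n); K=np.array(m['intrinsics'])
    if 'R' in m: return K,np.array(m['R']),np.array(m['t'])
    T=np.array(m['tool_from_camera']); W=np.eye(4); W[:3,:3]=Rn.from_euler('xyz',o['eef_rot']).as_matrix(); W[:3,3]=o['ee_pos']
    C=np.linalg.inv(W@T); return K,C[:3,:3],C[:3,3]
def ray(px,z,M):
    K,R,t=M; d=R.T@np.linalg.inv(K)@np.array([px[0],px[1],1.]); c=-R.T@t
    return c+d*(z-c[2])/d[2]
def proj(X,M):
    K,R,t=M; p=K@(R@np.array(X)+t); return p[:2]/p[2]
E
python3 - <<'E'
from h import *
print(ctrl.get_obs())
for n in ['top','side']:
    o,im=cam(n,n+'0.png'); M=model(n,o)
    print(n,-M[1].T@M[2])
    for q,z in [('bed_blue_lip',.04),('bed_yellow_lip',.04),('weight_large',.036),('weight_small',.036),('panel_blue',.03),('panel_yellow',.03),('stopwatch',0),('sample_pot',0),('bed_blue',0),('bed_yellow',0)]:
        for r in ctrl.place_of(q,n)[:2]: print(q,np.round(r['confidence'],2),np.round(r['at'],1),np.round(ray(r['at'],z,M),4))
E
```

```text
pics
{'time_s': 0.0, 'qpos': array([-1.29665848e+00,  3.00510716e-01,  1.52159679e+00,  1.09222867e-06,
        1.32068873e+00, -6.65838711e-02]), 'joint_vel': array([ 0.00154006, -0.00045123,  0.00116117, -0.00187214, -0.00071601,
       -0.0004846 ]), 'tau': array([ 9.37603181e-04, -5.31809020e+01, -3.52734375e+01,  7.08449632e-02,
        2.43866479e-02, -7.94778293e-05]), 'ee_pos': array([ 0.1837254 , -0.51812253,  0.20485795]), 'eef_rot': array([-3.14039181e+00, -8.11352849e-05,  3.40721394e-01]), 'force': array([ 0.275681  , -0.52722385, -0.18381348]), 'moment': array([ 0.05232717, -0.00515803,  0.01677056]), 'grip_force': 0.0, 'grip_width': 0.09406805612501275}
top [0.4185786  0.16034986 1.03117279]
bed_blue_lip 0.62 [304.3 198.2] [0.5258 0.2024 0.04  ]
bed_yellow_lip 0.96 [439.2 192.7] [ 0.5383 -0.1032  0.04  ]
bed_yellow_lip 0.31 [305.7 217.7] [0.4817 0.199  0.04  ]
weight_large 0.92 [206.4 214.7] [0.4887 0.424  0.036 ]
weight_large 0.76 [304.1 215.7] [0.4864 0.2028 0.036 ]
weight_small 0.65 [442.9 207.7] [ 0.5046 -0.1117  0.036 ]
weight_small 0.58 [436.4 194.2] [ 0.5354 -0.
[... 500 characters left out ...]
ip 0.8 [347.2 159.9] [ 0.5371 -0.113   0.04  ]
weight_large 0.84 [283.3 310.4] [0.4772 0.4772 0.036 ]
weight_large 0.58 [338.  220.7] [0.473  0.2023 0.036 ]
weight_small 0.84 [361.9 165.2] [ 0.4931 -0.1009  0.036 ]
panel_blue 0.68 [362.9 168.3] [ 0.4886 -0.0952  0.03  ]
panel_blue 0.63 [397.9 213.1] [0.3642 0.1157 0.03  ]
panel_yellow 0.92 [334.4 222.7] [0.4802 0.2028 0.03  ]
stopwatch 0.68 [397.3 213.5] [0.3699 0.0633 0.    ]
sample_pot 0.74 [287.5 172.5] [ 0.6905 -0.0583 -0.    ]
bed_blue 0.67 [331.9 230. ] [0.4895 0.1849 0.    ]
bed_blue 0.51 [337.7 220.2] [0.4893 0.1413 0.    ]
bed_yellow 0.93 [358.2 175.4] [ 0.5031 -0.1116  0.    ]
bed_yellow 0.69 [347.9 163.7] [ 0.5508 -0.1822 -0.    ]
```

View pics/top0.png

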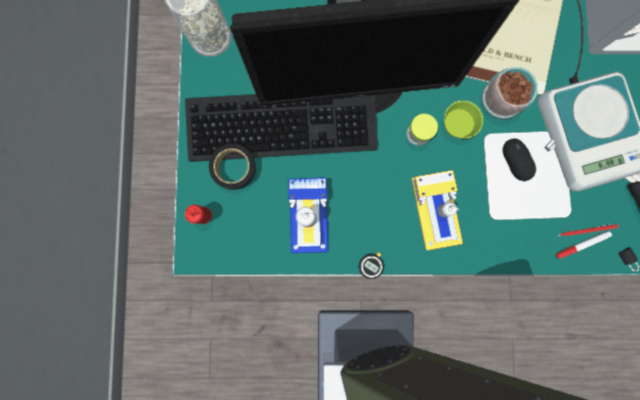

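View pics/side0.png

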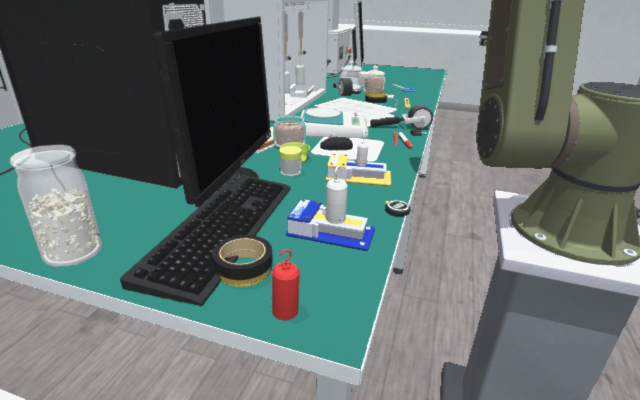

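The top view shows the blue bed at about (309,215), the yellow bed at about (438,210), the red decoy at (197,214), the stopwatch at (371,266) and the pot at (424,127). The side view agrees. Next I'll get the wrist camera over the beds.

```bash
python3 - <<'E'
from h import *
np.set_printoptions(precision=4,suppress=True)
m=ctrl.camera_model('wrist');print(m['tool_from_camera'],m['intrinsics'],ctrl.grasp_offset)
M=model('top')
for q in ['panel_blue','panel_yellow','bed_blue','bed_yellow','stopwatch']:
    for r in ctrl.masks_of(q,'top')[:2]:
        ys,xs=np.nonzero(r['pixels']); 
        b=cv2.minAreaRect(np.c_[xs,ys].astype(np.float32)); print(q,r['confidence'],r['at'],len(xs),b)
# target delta helper
o=ctrl.get_obs();R=Rn.from_euler('xyz',o['eef_rot']).as_matrix()
for T in ([.42,-.15,.30],[.42,-.1,.3]): print(R.T@(np.array(T)-o['ee_pos'])/.03)
E
cat >> h.py <<'E'
def delta(p,yaw):
    o=ctrl.get_obs();R=Rn.from_euler('xyz',o['eef_rot']);
    d=R.inv().apply(np.array(p)-o['ee_pos'])/.03
    Rt=Rn.from_euler('xyz',[np.pi,0,yaw]); w=(R.inv()*Rt).as_rotvec(degrees=True)/6
    print('delta',np.round(d,3),np.round(w,3),'from',np.round(o['ee_pos'],4),np.round(o['eef_rot'],4))
E
```

```text
[[-0.0004 -0.9598 -0.2807  0.0825]
 [ 1.     -0.0005  0.0002  0.0006]
 [-0.0003 -0.2807  0.9598 -0.18  ]
 [ 0.      0.      0.      1.    ]] [[302.8609   0.     318.7565]
 [  0.     302.8609 199.8444]
 [  0.       0.       1.    ]] 0.0188
panel_blue 0.88 [439.5, 220.2] 862 ((441.08624267578125, 217.03453063964844), (46.55836868286133, 22.50664520263672), 78.11134338378906)
panel_yellow 0.66 [310.8, 232.1] 718 ((308.5, 222.0), (46.0, 23.0), 90.0)
bed_blue 0.67 [306.0, 196.1] 1656 ((308.381591796875, 215.02662658691406), (74.19325256347656, 36.751487731933594), 88.63607025146484)
bed_yellow 0.55 [310.9, 233.2] 597 ((308.4999694824219, 222.5), (20.999996185302734, 44.99999237060547), 0.0)
stopwatch 0.77 [370.5, 266.3] 501 ((371.0, 265.5), (25.0, 24.0), 90.0)
[11.5235 -8.9416 -3.1515]
[ 12.0805 -10.5125  -3.1515]
```

Emit:
step_arm(plan=[[[1,-0.9,-0.3,0,0,0.4],[2,-1.8,-0.6,0,0,0.8],[3,-2.7,-0.9,0,0,1.2],[4,-3.6,-1.2,0,0,1.6],[5,-4.5,-1.4,0,0,2.0],[6,-5.4,-1.5,0,0,2.4],[7,-6.3,-1.5,0,0,2.8],[8,-7.2,-1.5,0,0,3.25]]], grip=1)

```text
time_s: 2.02
ee_pos: [0.3383, -0.2328, 0.2509]
eef_rot: [3.141, -0.001, -0.002]
force: [0.9, -0.8, -0.4]
grip_width: 0.094
grip_force: 0.0
```

Run:
```python
from h import *
delta([.40,-.105,.24],0)
```

```text
delta [ 2.049 -4.264  0.362] [ 0.007 -0.008 -0.018] from [ 0.3383 -0.2328  0.2509] [ 3.1409e+00 -9.0000e-04 -1.9000e-03]
```

Emit:
step_arm(plan=[[[0.5,-1.1,0.1,0,0,0],[1,-2.2,0.2,0,0,0],[1.5,-3.3,0.3,0,0,0],[2.05,-4.25,0.35,0,0,0],[2.05,-4.25,0.35,0,0,0],[2.05,-4.25,0.35,0,0,0]]])

```text
time_s: 2.52
ee_pos: [0.3996, -0.1059, 0.2399]
eef_rot: [3.142, 0.0, 0.004]
force: [-0.5, -0.8, 0.2]
grip_width: 0.0938
grip_force: 0.0
```

```bash
cat >> h.py <<'E'
def scan(qs,save=None):
    o,im=cam('wrist',save); M=model('wrist',o)
    for q,z in qs:
        for r in ctrl.place_of(q,'wrist')[:2]: print(q,np.round(r['confidence'],2),np.round(r['at'],1),np.round(ray(r['at'],z,M),4))
    return o,im,M
E
python3 - <<'E'
from h import *
o,im,M=scan([('bed_yellow_lip',.04),('weight_small',.036),('panel_blue',.03),('bed_yellow',0),('sample_pot',0)],'w1.png')
delta([.40,.197,.24],0)
E
```

```text
bed_yellow_lip 0.69 [312.2  64. ] [ 0.5347 -0.0984  0.04  ]
bed_yellow_lip 0.28 [60.4 73.1] [0.5239 0.1948 0.04  ]
weight_small 0.72 [320.3  96.6] [ 0.4992 -0.1079  0.036 ]
panel_blue 0.95 [316.8 100.2] [ 0.4953 -0.1037  0.03  ]
sample_pot 0.6 [ 72.6 112.2] [0.48   0.2216 0.    ]
sample_pot 0.2 [317.3 100.5] [ 0.4959 -0.1042  0.    ]
delta [  0.022 -10.163  -0.   ] [ 0.001 -0.001 -0.012] from [ 0.399  -0.1079  0.24  ] [ 3.1415e+00 -1.0000e-04 -1.3000e-03]
```

View pics/w1.png

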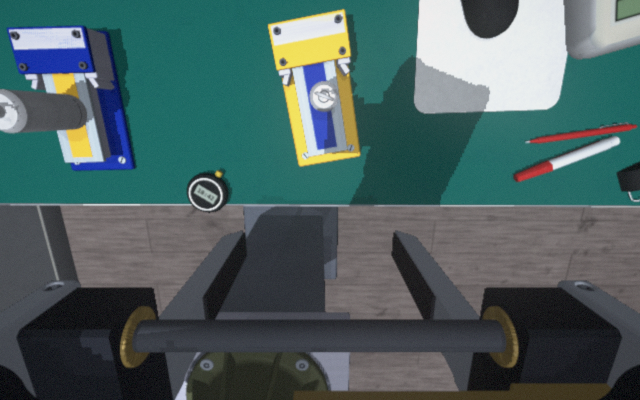

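The wrist view shows the yellow bed (265-360, 10-165) with the small weight at (323,97), the stopwatch at (208,190) and the blue bed partly in view at the left. Next is a close look at the blue bed.

Emit:
step_arm(plan=[[[0,-1.3,0,0,0,0],[0,-2.6,0,0,0,0],[0,-3.9,0,0,0,0],[0,-5.2,0,0,0,0],[0,-6.5,0,0,0,0],[0,-7.8,0,0,0,0],[0,-9.1,0,0,0,0],[0,-10.15,0,0,0,0]]])

```text
time_s: 3.48
ee_pos: [0.3989, 0.1993, 0.2401]
eef_rot: [-3.141, -0.0, 0.0]
force: [0.5, 0.1, 1.4]
grip_width: 0.0941
grip_force: 0.0
```

Emit:
step_arm(plan=[[[0,0,0,0,0,0],[0,0,0,0,0,0]]])

```text
time_s: 3.65
ee_pos: [0.399, 0.1979, 0.2397]
eef_rot: [3.141, 0.001, 0.002]
force: [0.3, -0.8, -0.3]
grip_width: 0.0939
grip_force: 0.0
```

Run:
```python
from h import *
o,im,M=scan([('bed_blue_lip',.04),('weight_large',.036),('panel_yellow',.03),('bed_blue',0)],'w2.png')
print(o['ee_pos'],o['eef_rot'])
np.save('w2.npy',np.array([*o['ee_pos'],*o['eef_rot']]))
def quad(im,M,col):
    hsv=cv2.cvtColor(im,cv2.COLOR_RGB2HSV)
    lo,hi=((20,130,80),(35,255,255)) if col=='y' else ((110,130,50),(130,255,255))
    m=cv2.inRange(hsv,lo,hi); m[210:]=0
    n,l,s,c=cv2.connectedComponentsWithStats(cv2.morphologyEx(m,cv2.MORPH_CLOSE,np.ones((5,5))))
    for i in np.argsort(-s[1:,4])[:2]+1:
        pts=np.argwhere(l==i)[:,::-1]
        w=np.array([ray(p,.008,M)[:2] for p in pts]).astype(np.float32)*1000
        print(col,s[i],cv2.minAreaRect(w),c[i])
quad(im,M,'b'); quad(im,M,'y')
im=cv2.imread('pics/w1.png')[:,:,::-1].copy()
M1=model('wrist',dict(ee_pos=[.399,-.1079,.24],eef_rot=[3.1415,-.0001,-.0013]))
quad(im,M1,'y'); quad(im,M1,'b')
```

```text
bed_blue_lip 0.73 [318.6  70. ] [0.5276 0.1978 0.04  ]
weight_large 0.81 [321.  113.6] [0.4789 0.1948 0.036 ]
weight_large 0.62 [134.2 104.9] [0.4886 0.4206 0.036 ]
[0.39903745 0.19792947 0.23970651] [3.14127000e+00 5.37663545e-04 2.18088137e-03]
b [ 282   26   77   49 2839] ((553.6157836914062, 195.56869506835938), (52.62367248535156, 93.53126525878906), 1.4540824890136719) [320.10496654  52.35258894]
b [ 288   82   67   89 2006] ((460.7566833496094, 193.2076416015625), (112.33260345458984, 84.79437255859375), 1.56100332736969) [322.37138584 132.00797607]
y [ 541    9   83   61 2925] ((565.9508056640625, -123.91368103027344), (52.464759826660156, 97.14226531982422), 10.076866149902344) [584.88478632  40.99965812]
y [ 518   27   66  139 2212] ((500.9027099609375, -103.04947662353516), (170.97642517089844, 86.669677734375), 10.585116386413574) [531.49819168 119.01356239]
y [ 283   68   77   98 2118] ((472.8486633300781, -112.81974792480469), (114.03366088867188, 84.96820831298828), 9.737703323364258) [323.59348442 122.87865911]
y [ 268    9   83   61 1969] ((565.526123046875, -97.31303405761719), (52.89025115966797, 94.70167541503906), 9.671274185180664) [311.13509396  47.67953276]
b [  71   31   64  139 2282] ((490.6899108886719, 189.39035034179688), (169.8515167236328, 86.27894592285156), 0.9204033017158508) [112.04995618 125.87467134]
b [   7   26   88   48 2011] ((555.1160278320312, 222.15538024902344), (52.23524856567383, 96.90238189697266), 1.259555697441101) [54.64545002 57.32023869]
```

View pics/w2.png

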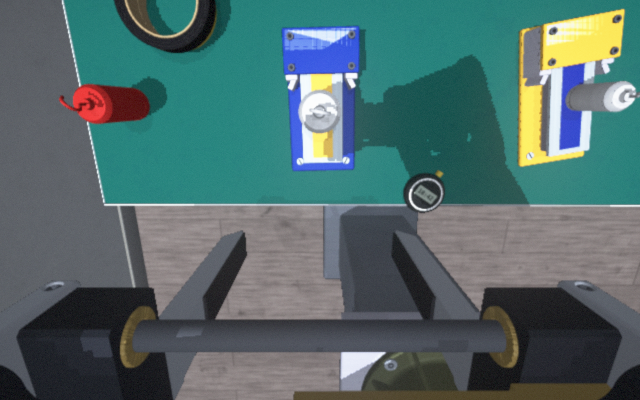

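The wrist view shows the blue bed (282-358, 27-170) with the large weight at (320,111), and the red decoy at (110,103). From these I get:

| Bed | Origin (m) | Yaw (rad) |
|---|---|---|
| Blue | (0.484, 0.194) | 0.026 |
| Yellow | (0.495, -0.109) | 0.17 |

I'll grasp the large weight first.

Emit:
step_arm(plan=[[[1,0,0,0,0,-0.1],[2,0,0.3,0,0,-0.2],[2.77,0.05,1,0,0,-0.25],[2.77,0.05,2,0,0,-0.25],[2.77,0.05,3.2,0,0,-0.25],[2.77,0.05,4.4,0,0,-0.25],[2.77,0.05,5.3,0,0,-0.25],[2.77,0.05,5.62,0,0,-0.25]]])

```text
time_s: 4.57
ee_pos: [0.4807, 0.1944, 0.0677]
eef_rot: [3.14, 0.005, 0.025]
force: [-0.1, -0.0, -0.7]
grip_width: 0.0941
grip_force: 0.0
```

Emit:
step_arm(plan=[[[0,0,0,0,0,0],[0,0,0,0,0,0],[0,0,0,0,0,0],[0,0,0,0,0,0],[0,0,0,0,0,0],[0,0,0,0,0,0],[0,0,0,0,0,0],[0,0,0,0,0,0]]], grip=0.3, squeeze=35)

```text
time_s: 5.23
ee_pos: [0.4823, 0.1961, 0.0716]
eef_rot: [-3.141, -0.0, 0.027]
force: [0.6, -0.0, 0.1]
grip_width: 0.0438
grip_force: 0.0
```

Run:
```python
from h import *
delta([.435,.375,.22],0)
cam('wrist','w3.png')
```

```text
delta [-1.415 -6.005 -4.946] [-0.001 -0.004  0.255] from [0.4823 0.1961 0.0716] [-3.1414e+00 -4.0000e-04  2.6700e-02]
```

View pics/w3.png

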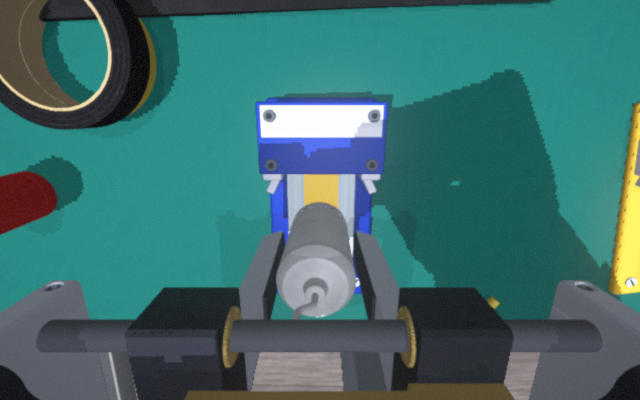

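The weight stands between the fingers at (318,265) and the jaws are still closing. I'll finish the grip, then lift and carry it left.

Emit:
step_arm(plan=[[[0,0,0,0,0,0],[0,0,0,0,0,0],[0,0,0,0,0,0],[0,0,0,0,0,0]]], grip=0.3)

```text
time_s: 5.62
ee_pos: [0.4823, 0.1961, 0.0715]
eef_rot: [-3.141, -0.0, 0.027]
force: [-1.4, 0.4, 3.3]
grip_width: 0.0401
grip_force: 35.0
```

Emit:
step_arm(plan=[[[0,0,-0.4,0,0,0],[0,0,-1.0,0,0,0],[0,0,-1.6,0,0,0],[-0.2,-0.6,-1.6,0,0,0],[-0.5,-1.5,-1.6,0,0,0],[-0.8,-2.4,-1.6,0,0,0],[-1.1,-3.3,-1.6,0,0,0],[-1.4,-4.2,-1.6,0,0,0]]])

```text
time_s: 6.28
ee_pos: [0.4357, 0.3215, 0.1182]
eef_rot: [3.14, 0.002, 0.026]
force: [0.0, 0.5, -7.6]
grip_width: 0.04
grip_force: 35.0
```

Run:
```python
from h import *
delta([.425,.36,.0365],.027)
```

```text
delta [-0.317 -1.294  2.723] [ 0.012  0.019 -0.006] from [0.4357 0.3215 0.1182] [3.1403e+00 2.0000e-03 2.6400e-02]
```

Emit:
step_arm(plan=[[[-0.2,-0.7,0.2,0,0,0],[-0.35,-1.3,0.6,0,0,0],[-0.35,-1.3,1.2,0,0,0],[-0.35,-1.3,1.8,0,0,0],[-0.35,-1.3,2.3,0,0,0],[-0.35,-1.3,2.6,0,0,0],[-0.35,-1.3,2.75,0,0,0],[-0.35,-1.3,2.77,0,0,0]]])

```text
time_s: 6.95
ee_pos: [0.4252, 0.3593, 0.0359]
eef_rot: [3.141, 0.001, 0.027]
force: [0.6, -0.4, -7.4]
grip_width: 0.0406
grip_force: 35.0
```

Emit:
step_arm(plan=[[[0,0,0,0,0,0],[0,0,0.02,0,0,0],[0,0,0.02,0,0,0]]])

```text
time_s: 7.2
ee_pos: [0.4255, 0.3596, 0.0359]
eef_rot: [-3.141, -0.0, 0.027]
force: [-0.6, 0.2, -7.3]
grip_width: 0.0402
grip_force: 35.0
```

Emit:
step_arm(plan=[[[0,0,0.02,0,0,0],[0,0,0.04,0,0,0],[0,0,0.04,0,0,0]]])

```text
time_s: 7.45
ee_pos: [0.4256, 0.3597, 0.0355]
eef_rot: [-3.141, -0.001, 0.027]
force: [-4.1, -2.5, 5.3]
grip_width: 0.0404
grip_force: 35.0
```

Emit:
step_arm(plan=[[[0,0,0.02,0,0,0],[0,0,0.04,0,0,0],[0,0,0.04,0,0,0]]])

```text
time_s: 7.7
ee_pos: [0.4258, 0.3598, 0.0355]
eef_rot: [-3.141, -0.001, 0.027]
force: [-7.0, -6.0, 19.6]
grip_width: 0.0402
grip_force: 35.0
```

Emit:
step_arm(plan=[[[0,0,-0.03,0,0,0],[0,0,-0.05,0,0,0],[0,0,-0.05,0,0,0],[0,0,-0.05,0,0,0],[0,0,-0.05,0,0,0]]], grip=0.7)

```text
time_s: 8.12
ee_pos: [0.4254, 0.3596, 0.0348]
eef_rot: [-3.141, -0.0, 0.027]
force: [0.0, -1.0, 1.2]
grip_width: 0.0653
grip_force: 0.0
```

Emit:
step_arm(plan=[[[0,0,-0.6,0,0,0],[0,0,-1.4,0,0,0],[0,0,-2.4,0,0,0],[0,0,-3.4,0,0,0],[0,0,-4.4,0,0,0],[0,0.5,-5,0,0,0],[0,1.7,-5,0,0,0],[0,2.9,-5,0,0,0]]])

```text
time_s: 8.78
ee_pos: [0.4277, 0.2722, 0.1856]
eef_rot: [-3.141, -0.002, 0.029]
force: [0.9, 0.2, 0.2]
grip_width: 0.0657
grip_force: 0.0
```

Run:
```python
from h import *
delta([.496,-.1115,.19],.17)
o=ctrl.get_obs(); print(o['grip_width'])
```

```text
delta [ 1.912 12.851 -0.154] [-0.007 -0.018 -1.351] from [0.4277 0.2722 0.1856] [-3.1407e+00 -1.8000e-03  2.8600e-02]
0.06565828776800879
```

Emit:
step_arm(plan=[[[0.2,1.3,-0.15,0,0,-0.15],[0.4,2.6,-0.15,0,0,-0.3],[0.6,3.9,-0.15,0,0,-0.5],[0.8,5.2,-0.15,0,0,-0.7],[1,6.5,-0.15,0,0,-0.9],[1.2,7.8,-0.15,0,0,-1],[1.4,9.1,-0.15,0,0,-1.1],[1.6,10.4,-0.15,0,0,-1.2]]])

```text
time_s: 9.45
ee_pos: [0.4839, -0.04, 0.1894]
eef_rot: [3.142, -0.0, 0.153]
force: [-0.1, -0.3, 0.7]
grip_width: 0.0659
grip_force: 0.0
```

Emit:
step_arm(plan=[[[0,0,0,0,0,0]]])

```text
time_s: 9.53
ee_pos: [0.4845, -0.0433, 0.1892]
eef_rot: [3.141, -0.0, 0.148]
force: [-0.5, 0.2, 0.3]
grip_width: 0.0659
grip_force: 0.0
```

Run:
```python
from h import *
delta([.496,-.1115,.19],.17)
o,im,M=scan([('weight_small',.036),('bed_yellow_lip',.04)])
```

```text
delta [ 0.043  2.305 -0.026] [ 0.01  -0.001 -0.208] from [ 0.4845 -0.0433  0.1892] [ 3.1406e+00 -2.0000e-04  1.4820e-01]
weight_small 0.88 [377.6 183.8] [ 0.4984 -0.1091  0.036 ]
weight_small 0.56 [ 97.1 118.6] [0.5243 0.1999 0.036 ]
bed_yellow_lip 0.74 [375. 150.] [ 0.5356 -0.0978  0.04  ]
```

Emit:
step_arm(plan=[[[0.05,1,0,0,0,-0.1],[0.08,2,0,0,0,-0.2],[0.08,2.27,0.3,0,0,-0.2],[0.08,2.27,1.3,0,0,-0.2],[0.08,2.27,2.4,0,0,-0.2],[0.08,2.27,3.4,0,0,-0.2],[0.08,2.27,4.1,0,0,-0.2],[0.08,2.27,4.37,0,0,-0.2]]])

```text
time_s: 10.35
ee_pos: [0.4951, -0.103, 0.055]
eef_rot: [-3.139, 0.004, 0.175]
force: [0.2, 0.6, 0.4]
grip_width: 0.0659
grip_force: 0.0
```

Emit:
step_arm(plan=[[[0,0,0,0,0,0],[0,0,0,0,0,0],[0,0,0,0,0,0],[0,0,0,0,0,0],[0,0,0,0,0,0],[0,0,0,0,0,0],[0,0,0,0,0,0]]], grip=0.2, squeeze=25)

```text
time_s: 10.93
ee_pos: [0.4975, -0.1056, 0.0593]
eef_rot: [3.14, -0.002, 0.173]
force: [0.6, -4.5, 7.9]
grip_width: 0.0298
grip_force: 24.8
```

Run:
```python
from h import *
delta([.43,-.31,.0225],.17)
print(ctrl.get_obs()['grip_force'])
```

```text
delta [-3.392  6.322  1.23 ] [ 0.016 -0.022  0.029] from [ 0.4975 -0.1056  0.0593] [ 3.1399e+00 -2.3000e-03  1.7310e-01]
24.805568357842276
```

Emit:
step_arm(plan=[[[0,0,-0.3,0,0,0],[0,0,-0.9,0,0,0],[0,0,-1.7,0,0,0],[-0.4,0.7,-1.8,0,0,0],[-1,1.8,-1.8,0,0,0],[-1.6,2.9,-1.8,0,0,0],[-2.2,4,-1.8,0,0,0],[-2.8,5.1,-1.8,0,0,0]]])

```text
time_s: 11.6
ee_pos: [0.4392, -0.2712, 0.1124]
eef_rot: [-3.141, 0.0, 0.174]
force: [0.5, -0.7, -3.0]
grip_width: 0.0295
grip_force: 24.8
```

Emit:
step_arm(plan=[[[-0.4,0.8,0.1,0,0,0],[-0.6,1.2,0.6,0,0,0],[-0.6,1.2,1.3,0,0,0],[-0.6,1.2,2,0,0,0],[-0.6,1.2,2.5,0,0,0],[-0.6,1.2,2.8,0,0,0],[-0.6,1.2,2.92,0,0,0],[-0.6,1.2,2.92,0,0,0]]])

```text
time_s: 12.27
ee_pos: [0.4288, -0.3085, 0.0246]
eef_rot: [-3.141, 0.0, 0.173]
force: [0.1, 0.0, -3.2]
grip_width: 0.0294
grip_force: 24.9
```

Emit:
step_arm(plan=[[[0,0,0,0,0,0],[0,0,0.02,0,0,0],[0,0,0.04,0,0,0],[0,0,0.04,0,0,0]]])

```text
time_s: 12.6
ee_pos: [0.4289, -0.3088, 0.0237]
eef_rot: [3.141, -0.0, 0.173]
force: [-0.5, -0.5, -3.9]
grip_width: 0.0292
grip_force: 24.9
```

Emit:
step_arm(plan=[[[0,0,0.02,0,0,0],[0,0,0.04,0,0,0],[0,0,0.04,0,0,0]]])

```text
time_s: 12.85
ee_pos: [0.4292, -0.3089, 0.0234]
eef_rot: [3.141, -0.001, 0.173]
force: [-3.8, 4.2, 11.3]
grip_width: 0.0295
grip_force: 25.0
```

Emit:
step_arm(plan=[[[0,0,0.01,0,0,0],[0,0,0.01,0,0,0]]])

```text
time_s: 13.02
ee_pos: [0.4292, -0.309, 0.0234]
eef_rot: [3.141, -0.001, 0.173]
force: [-4.2, 4.1, 15.0]
grip_width: 0.0294
grip_force: 25.0
```

Emit:
step_arm(plan=[[[0,0,-0.03,0,0,0],[0,0,-0.03,0,0,0],[0,0,-0.03,0,0,0],[0,0,-0.03,0,0,0]]], grip=0.75)

```text
time_s: 13.35
ee_pos: [0.4288, -0.3088, 0.0228]
eef_rot: [3.141, -0.0, 0.173]
force: [-0.3, -0.7, -0.3]
grip_width: 0.0528
grip_force: 0.0
```

Emit:
step_arm(plan=[[[0,0,-0.5,0,0,0],[0,0,-1.4,0,0,0],[0,0,-2.4,0,0,0],[0,0,-3.4,0,0,0],[0,0,-4.4,0,0,0],[0.1,-0.6,-5,0,0,0],[0.4,-1.8,-5,0,0,0],[0.6,-3,-5,0,0,0]]])

```text
time_s: 14.02
ee_pos: [0.4312, -0.2166, 0.1737]
eef_rot: [3.14, -0.002, 0.171]
force: [1.9, 0.5, -0.8]
grip_width: 0.0706
grip_force: 0.0
```

Emit:
step_arm(plan=[[[0.1,-1.2,0,0,0,0],[0.2,-2.4,0,0,0,0],[0.3,-3.5,0,0,0,0],[0.3,-3.5,0,0,0,0],[0.3,-3.5,0,0,0,0],[0.3,-3.5,0,0,0,0],[0.3,-3.5,0,0,0,0]]])

```text
time_s: 14.6
ee_pos: [0.4219, -0.1129, 0.1727]
eef_rot: [3.141, 0.0, 0.172]
force: [0.5, 0.3, -0.4]
grip_width: 0.0706
grip_force: 0.0
```

Run:
```python
from h import *
o,im,M=scan([('panel_blue',.03),('bed_yellow_lip',.04)],'w4.png')
np.save('w4.npy',np.array([*o['ee_pos'],*o['eef_rot']])); print(o['ee_pos'],o['eef_rot'])
delta([.41,.194,.17],.026)
```

```text
panel_blue 0.77 [320.1 122.7] [ 0.4924 -0.1026  0.03  ]
panel_blue 0.32 [28.1 83.2] [0.4803 0.1909 0.03  ]
bed_yellow_lip 0.77 [322.8  77.3] [ 0.5349 -0.0978  0.04  ]
[ 0.42187601 -0.11287079  0.17269161] [3.14149678e+00 4.43143674e-05 1.72232031e-01]
delta [  1.364 -10.142   0.086] [-1.000e-03  4.000e-03  1.393e+00] from [ 0.4217 -0.1128  0.1726] [-3.1414e+00  4.0000e-04  1.7190e-01]
```

View pics/w4.png

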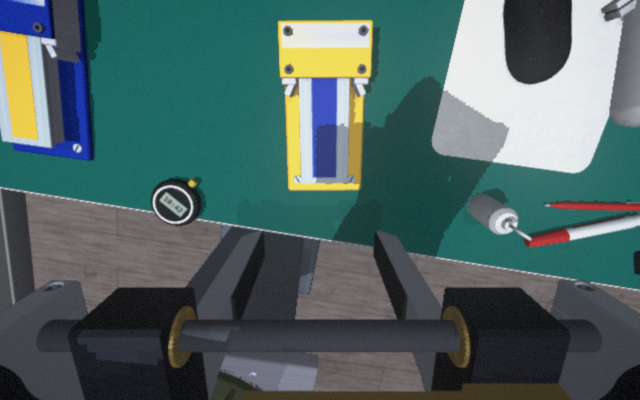

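The view shows the blue-striped panel (300-350, 80-185) in the yellow bed with its weight gone, and the small weight upright at (490,215). Now I'll go to the blue bed and compute both bed poses from corners.

Emit:
step_arm(plan=[[[0.15,-1.3,0,0,0,0.2],[0.3,-2.6,0,0,0,0.4],[0.45,-3.9,0,0,0,0.6],[0.6,-5.2,0,0,0,0.8],[0.8,-6.5,0.05,0,0,1],[1,-7.8,0.05,0,0,1.2],[1.2,-9.1,0.05,0,0,1.4],[1.36,-10.15,0.09,0,0,1.4]]])

```text
time_s: 15.42
ee_pos: [0.4093, 0.1971, 0.1702]
eef_rot: [-3.141, -0.0, 0.025]
force: [0.9, -0.5, -0.8]
grip_width: 0.0702
grip_force: 0.0
```

Emit:
step_arm(plan=[[[0,0,0,0,0,0],[0,0,0,0,0,0],[0,0,0,0,0,0]]])

```text
time_s: 15.67
ee_pos: [0.4096, 0.1943, 0.1698]
eef_rot: [3.141, 0.001, 0.026]
force: [0.6, -1.0, 0.4]
grip_width: 0.0705
grip_force: 0.0
```

Run:
```python
from h import *
np.set_printoptions(precision=4,suppress=True)
s=np.load('w4.npy'); M=model('wrist',dict(ee_pos=s[:3],eef_rot=s[3:])); im=cv2.imread('pics/w4.png')
def cor(im,M,pts):
    g=cv2.cvtColor(im,cv2.COLOR_BGR2GRAY)
    p=cv2.cornerSubPix(g,np.float32([[q[:2]] for q in pts]),(4,4),(-1,-1),(3,50,.01))[:,0]
    W=[ray(a,q[2],M) for a,q in zip(p,pts)]
    for a,w in zip(p,W): print(a,w)
cor(im,M,[(289,190,.008),(360,189,.008),(278,78,.043),(372,77,.043),(279,21,.046),(372,20,.046)])
o,im,M=scan([('panel_yellow',.03),('bed_blue_lip',.04)],'w5.png')
np.save('w5.npy',np.array([*o['ee_pos'],*o['eef_rot']])); print(o['ee_pos'],o['eef_rot'])
def mask(im,M,col,z):
    hsv=cv2.cvtColor(im,cv2.COLOR_RGB2HSV)
    lo,hi=((20,130,80),(35,255,255)) if col=='y' else ((105,120,40),(130,255,255))
    m=cv2.inRange(hsv,lo,hi); m[215:]=0
    n,l,s,c=cv2.connectedComponentsWithStats(m)
    for i in np.argsort(-s[1:,4])[:3]+1:
        w=np.array([ray(p,z,M)[:2] for p in np.argwhere(l==i)[:,::-1]]).astype(np.float32)*1000
        print(col,s[i],cv2.minAreaRect(w))
mask(im,M,'y',.036); mask(im,M,'b',.008); mask(im,M,'b',.043)
s=np.load('w4.npy'); M=model('wrist',dict(ee_pos=s[:3],eef_rot=s[3:])); im=cv2.imread('pics/w4.png')[:,:,::-1].copy()
print('--yellow bed');mask(im,M,'b',.036); mask(im,M,'y',.008); mask(im,M,'y',.043)
```

```text
[288.5324 189.4254] [ 0.4106 -0.0793  0.008 ]
[358.5439 189.033 ] [ 0.4251 -0.1602  0.008 ]
[281.2531  77.8231] [ 0.5275 -0.0588  0.043 ]
[368.2396  77.8634] [ 0.5416 -0.1404  0.043 ]
[277.6071  20.7051] [ 0.5741 -0.0494  0.046 ]
[371.6985  20.0566] [ 0.5891 -0.1326  0.046 ]
panel_yellow 0.63 [319.8 124.6] [0.4791 0.1945 0.03  ]
bed_blue_lip 0.66 [318.3  76.5] [0.5239 0.1972 0.04  ]
bed_blue_lip 0.2 [319.9 124.8] [0.4793 0.1945 0.04  ]
[0.4096 0.1943 0.1698] [3.1413 0.0006 0.0264]
y [ 550   26   77  165 3118] ((500.2943420410156, -78.31214904785156), (156.66085815429688, 79.5850830078125), 10.182671546936035)
y [ 309   77   24  100 2206] ((475.302490234375, 193.72825622558594), (97.30021667480469, 23.296628952026367), 1.4818283319473267)
y [ 588   16   52   63 1803] ((556.6146240234375, -82.22079467773438), (48.921630859375, 49.10927963256836), 9.957469940185547)
b [ 273   19   96   58 3556] ((554.2715454101562, 195.4801025390625), (53.089637756347656, 97.0162353515625), 1.4947526454925537)
b [ 281   87   80  104 2839] ((460.5423583984375, 193.3990478515625), (112.72557067871094, 85.
[... 1049 characters left out ...]
52344, 96.40243530273438), 10.023113250732422)
y [ 285   87   79  103 2657] ((473.56024169921875, -110.27505493164062), (112.46427154541016, 85.13263702392578), 9.84126091003418)
y [   0   31   38  109 2630] ((472.7821960449219, 220.89012145996094), (106.38590240478516, 26.53175926208496), 1.550971269607544)
y [ 278   20   95   58 2822] ((558.9588623046875, -95.43287658691406), (48.224178314208984, 86.61408233642578), 10.023130416870117)
y [ 285   87   79  103 2657] ((476.591796875, -109.14227294921875), (101.04507446289062, 76.48857879638672), 9.841229438781738)
y [   0   31   38  109 2630] ((475.8927307128906, 188.39755249023438), (95.58381652832031, 23.83783721923828), 1.5509496927261353)
```

View pics/w5.png

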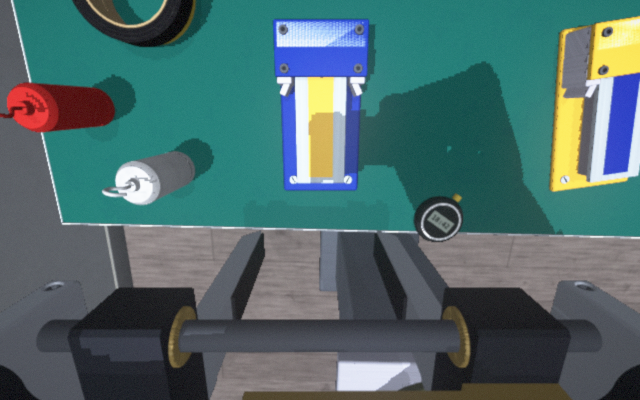

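The view shows the yellow-striped panel (295-347, 80-185) in the blue bed and the large weight upright at (155,180). I'll grip the yellow panel slightly ahead of its centre.

Emit:
step_arm(plan=[[[1,0.05,0.4,0,0,0],[2,0.08,1.2,0,0,0],[2.21,0.085,2.2,0,0,0],[2.21,0.085,3.2,0,0,0],[2.21,0.085,4.1,0,0,0],[2.21,0.085,4.7,0,0,0],[2.21,0.085,5,0,0,0],[2.21,0.085,5.16,0,0,0]]])

```text
time_s: 16.48
ee_pos: [0.4756, 0.1933, 0.0143]
eef_rot: [3.141, 0.001, 0.025]
force: [0.2, -1.0, -0.8]
grip_width: 0.0705
grip_force: 0.0
```

Emit:
step_arm(plan=[[[0,0,0,0,0,0],[0,0,0,0,0,0],[0,0,0,0,0,0],[0,0,0,0,0,0],[0,0,0,0,0,0],[0,0,0,0,0,0]]], grip=0.4, squeeze=40)

```text
time_s: 16.98
ee_pos: [0.4765, 0.1943, 0.0164]
eef_rot: [-3.141, -0.002, 0.027]
force: [-1.2, -1.2, 7.2]
grip_width: 0.0493
grip_force: 40.0
```

Emit:
step_arm(plan=[[[-0.1,0,-0.03,0,0,0],[-0.35,0,-0.03,0,0,0],[-0.7,0,-0.03,0,0,0],[-1.05,0,-0.03,0,0,0],[-1.3,0,-0.03,0,0,0],[-1.35,0,-0.1,0,0,0],[-1.35,0,-0.4,0,0,0],[-1.35,0,-1,0,0,0]]])

```text
time_s: 17.65
ee_pos: [0.4343, 0.1928, 0.0446]
eef_rot: [3.141, 0.003, 0.027]
force: [-0.5, -0.2, -2.5]
grip_width: 0.0493
grip_force: 40.0
```

Emit:
step_arm(plan=[[[0,0,-0.5,0,0,0],[0,0,-0.7,0,0,0],[0,0,-0.7,0,0,0]]])

```text
time_s: 17.9
ee_pos: [0.4362, 0.1934, 0.0678]
eef_rot: [-3.141, -0.002, 0.027]
force: [0.5, -1.0, -2.8]
grip_width: 0.0492
grip_force: 40.0
```

Run:
```python
from h import *
o=ctrl.get_obs(); print(o['force'],o['grip_width'],o['grip_force'])
delta([.512,.03,.06],.026)
o,im,M=scan([])
cv2.imwrite('pics/w6.png',im[:300,:,::-1])
```

```text
[ 0.47580052 -0.95920996 -2.79103009] 0.049218808777194964 39.9990177154541
delta [2.381 5.511 0.26 ] [-0.008 -0.024  0.006] from [0.4362 0.1934 0.0678] [-3.1408e+00 -2.5000e-03  2.6600e-02]
```

View pics/w6.png

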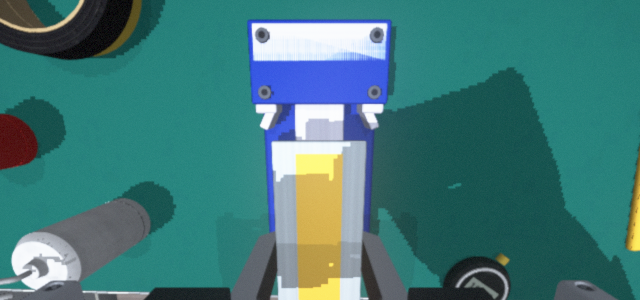

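The panel is held squarely, with its far end at row 140. To set it on the mat it needs a fingertip grip, so I'll put it back on the rail drawn back, and regrip higher.

Emit:
step_arm(plan=[[[0,0,0.4,0,0,0],[0,0,0.9,0,0,0],[0,0,1.3,0,0,0],[0,0,1.55,0,0,0],[0,0,1.68,0,0,0],[0,0,1.68,0,0,0]]])

```text
time_s: 18.45
ee_pos: [0.4352, 0.1929, 0.0158]
eef_rot: [3.141, 0.001, 0.027]
force: [-1.5, -1.6, 1.3]
grip_width: 0.0494
grip_force: 40.0
```

Emit:
step_arm(plan=[[[0,0,0,0,0,0],[0,0,0,0,0,0],[0,0,0,0,0,0]]], grip=0.65)

```text
time_s: 18.7
ee_pos: [0.4355, 0.1931, 0.0159]
eef_rot: [-3.141, -0.0, 0.027]
force: [0.3, 0.1, -0.4]
grip_width: 0.0606
grip_force: 0.0
```

Run:
```python
from h import *
o=ctrl.get_obs(); print(o['force'],o['grip_width'],o['grip_force'])
delta([.4424,.1930,.0300],.0262)
```

```text
[ 0.33348426  0.08858707 -0.37240389] 0.06064800347249313 0.0
delta [ 0.232  0.011 -0.471] [-0.001 -0.002  0.004] from [0.4355 0.1931 0.0159] [-3.1415e+00 -2.0000e-04  2.6600e-02]
```

Emit:
step_arm(plan=[[[0.1,0,-0.25,0,0,0],[0.2,0,-0.47,0,0,0],[0.2,0,-0.47,0,0,0],[0.2,0,-0.47,0,0,0]]])

```text
time_s: 19.03
ee_pos: [0.4419, 0.1934, 0.0306]
eef_rot: [-3.141, -0.001, 0.026]
force: [-0.4, -0.2, 1.0]
grip_width: 0.0614
grip_force: 0.0
```

Emit:
step_arm(plan=[[[0,0,0,0,0,0],[0,0,0,0,0,0],[0,0,0,0,0,0],[0,0,0,0,0,0],[0,0,0,0,0,0]]], grip=0.4)

```text
time_s: 19.45
ee_pos: [0.4411, 0.1932, 0.0298]
eef_rot: [3.141, 0.0, 0.027]
force: [-0.1, 0.2, -0.4]
grip_width: 0.0491
grip_force: 40.0
```

Emit:
step_arm(plan=[[[0,0,-0.1,0,0,0],[0,0,-0.3,0,0,0],[0,0,-0.5,0,0,0],[0,0,-0.5,0,0,0]]])

```text
time_s: 19.78
ee_pos: [0.4419, 0.1935, 0.0463]
eef_rot: [-3.141, -0.002, 0.027]
force: [-0.3, 0.5, -2.5]
grip_width: 0.0493
grip_force: 40.0
```

Run:
```python
from h import *
o=ctrl.get_obs(); print(o['force'],o['grip_width'],o['grip_force'])
delta([.525,.03,.04],.026)
cam('wrist'); 
o,im=cam('wrist'); cv2.imwrite('pics/w7.png',im[100:380,150:500,::-1])
```

```text
[-0.34100351  0.54564173 -2.52740601] 0.049309933900166907 39.99908745288849
delta [2.622 5.523 0.212] [-0.006 -0.017  0.006] from [0.4419 0.1935 0.0463] [-3.141e+00 -1.800e-03  2.670e-02]
```

View pics/w7.png

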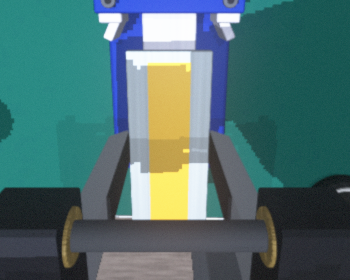

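The tip grip holds the panel level. I'll carry it to the mat between the beds.

Emit:
step_arm(plan=[[[0,0,-0.5,0,0,0],[0,0,-1.1,0,0,0],[0.4,0.8,-1.2,0,0,0],[0.8,1.8,-1.2,0,0,0],[1.3,2.8,-1.2,0,0,0],[1.8,3.8,-1.2,0,0,0],[2.3,4.8,-1.2,0,0,0],[2.6,5.5,-1,0,0,0]]])

```text
time_s: 20.55
ee_pos: [0.5252, 0.028, 0.0757]
eef_rot: [3.141, -0.002, 0.026]
force: [0.0, 0.3, -2.9]
grip_width: 0.0491
grip_force: 40.0
```

Emit:
step_arm(plan=[[[0,0,0.5,0,0,0],[0,0,1.1,0,0,0],[0,0,1.7,0,0,0],[0,0,2.1,0,0,0],[0,0,2.35,0,0,0],[0,0,2.42,0,0,0],[0,0,2.42,0,0,0]]])

```text
time_s: 21.13
ee_pos: [0.5236, 0.0305, 0.0022]
eef_rot: [3.142, 0.0, 0.027]
force: [-0.4, 0.0, -3.2]
grip_width: 0.0495
grip_force: 40.0
```

Run:
```python
from h import *
o=ctrl.get_obs(); print(o['force'],o['grip_width'],o['grip_force'])
delta([.525,.03,.0005],.026)
```

```text
[-0.42997569  0.0461317  -3.19014428] 0.04946347321792459 39.999123215675354
delta [0.045 0.019 0.058] [0.    0.004 0.008] from [0.5236 0.0305 0.0022] [3.1416e+00 4.0000e-04 2.6900e-02]
```

Down the last bit, then release and go up.

Emit:
step_arm(plan=[[[0,0,0.03,0,0,0],[0,0,0.05,0,0,0],[0,0,0.05,0,0,0]]])

```text
time_s: 21.38
ee_pos: [0.524, 0.0304, 0.0014]
eef_rot: [3.142, -0.001, 0.027]
force: [-1.0, -0.3, -2.0]
grip_width: 0.0493
grip_force: 40.0
```

Emit:
step_arm(plan=[[[0,0,0,0,0,0],[0,0,0,0,0,0],[0,0,0,0,0,0],[0,0,0,0,0,0]]], grip=0.7)

```text
time_s: 21.72
ee_pos: [0.5239, 0.0304, 0.0011]
eef_rot: [3.142, -0.001, 0.027]
force: [-0.2, 0.6, 0.1]
grip_width: 0.0656
grip_force: 0.0
```

Emit:
step_arm(plan=[[[0,0,-0.5,0,0,0],[0,0,-1.3,0,0,0],[0,0,-2.3,0,0,0],[0,0.4,-3.2,0,0,0],[-0.3,1.4,-4,0,0,-0.3],[-0.6,2.6,-4.2,0,0,-0.7],[-1,3.8,-4.2,0,0,-1.1],[-1.3,4.6,-4.2,0,0,-1.4]]])

```text
time_s: 22.38
ee_pos: [0.4878, -0.1109, 0.1277]
eef_rot: [3.141, -0.001, 0.175]
force: [0.3, 0.1, -0.2]
grip_width: 0.0655
grip_force: 0.0
```

Emit:
step_arm(plan=[[[0,0,0,0,0,0],[0,0,0,0,0,0],[0,0,0,0,0,0]]])

```text
time_s: 22.63
ee_pos: [0.4886, -0.1082, 0.1269]
eef_rot: [-3.142, -0.0, 0.173]
force: [0.0, 1.2, 0.0]
grip_width: 0.0659
grip_force: 0.0
```

Run:
```python
from h import *
o=ctrl.get_obs(); print(o['force'],o['grip_width'],o['grip_force'])
c=np.array([.4943,-.1063]);u=np.array([np.cos(.1718),np.sin(.1718)])
p=c-.007*u; delta([p[0],p[1],.0162],.1718)
```

```text
[0.04769544 1.15296098 0.0237021 ] 0.06592089755781357 0.0
delta [-0.035 -0.029  3.69 ] [-0.001 -0.002  0.007] from [ 0.4886 -0.1082  0.1269] [-3.1415e+00 -2.0000e-04  1.7260e-01]
```

Emit:
step_arm(plan=[[[-0.03,-0.03,0.9,0,0,0],[-0.03,-0.03,1.9,0,0,0],[-0.03,-0.03,2.8,0,0,0],[-0.03,-0.03,3.3,0,0,0],[-0.03,-0.03,3.6,0,0,0],[-0.03,-0.03,3.69,0,0,0],[-0.03,-0.03,3.69,0,0,0]]])

```text
time_s: 23.22
ee_pos: [0.4876, -0.1073, 0.0162]
eef_rot: [-3.141, 0.0, 0.174]
force: [0.6, 0.1, 0.6]
grip_width: 0.0659
grip_force: 0.0
```

Emit:
step_arm(plan=[[[0,0,0,0,0,0],[0,0,0,0,0,0],[0,0,0,0,0,0],[0,0,0,0,0,0],[0,0,0,0,0,0]]], grip=0.4)

```text
time_s: 23.63
ee_pos: [0.4879, -0.1079, 0.0171]
eef_rot: [3.141, -0.001, 0.173]
force: [-1.3, 1.4, 7.8]
grip_width: 0.0495
grip_force: 40.0
```

Emit:
step_arm(plan=[[[-0.1,0,-0.02,0,0,0],[-0.35,0,-0.02,0,0,0],[-0.7,0,-0.02,0,0,0],[-1.05,0,-0.02,0,0,0],[-1.3,0,-0.02,0,0,0],[-1.35,0,-0.1,0,0,0],[-1.35,0,-0.5,0,0,0],[-1.35,0,-1.1,0,0,0]]])

```text
time_s: 24.3
ee_pos: [0.4461, -0.1146, 0.0484]
eef_rot: [-3.14, 0.003, 0.173]
force: [0.7, 0.4, -2.0]
grip_width: 0.0495
grip_force: 40.0
```

Emit:
step_arm(plan=[[[0,0,-0.6,0,0,0],[0,0,-1.2,0,0,0],[0,0,-1.2,0,0,0],[0,0,-1.2,0,0,0]]])

```text
time_s: 24.63
ee_pos: [0.4475, -0.1149, 0.0852]
eef_rot: [3.141, -0.001, 0.173]
force: [0.0, 0.3, -2.4]
grip_width: 0.0494
grip_force: 40.0
```

Run:
```python
from h import *
o=ctrl.get_obs(); print(o['force'],o['grip_width'],o['grip_force'])
c=np.array([.484,.194]);u=np.array([np.cos(.0258),np.sin(.0258)])
p=c-.048*u; delta([p[0],p[1],.07],.0258)
```

```text
[ 0.03696052  0.30295357 -2.36847202] 0.04939452920729193 39.99260365962982
delta [  1.39  -10.168   0.502] [ 0.004 -0.007  1.408] from [ 0.4475 -0.1149  0.0852] [ 3.1411e+00 -7.0000e-04  1.7320e-01]
```

Emit:
step_arm(plan=[[[0.15,-1.2,0,0,0,0.2],[0.3,-2.4,0,0,0,0.4],[0.45,-3.6,0,0,0,0.6],[0.6,-4.8,0,0,0,0.8],[0.8,-6,0,0,0,1],[1,-7.2,0,0,0,1.2],[1.2,-8.4,0,0,0,1.4],[1.3,-9.6,0,0,0,1.4]]])

```text
time_s: 25.3
ee_pos: [0.4353, 0.1772, 0.0836]
eef_rot: [3.141, 0.002, 0.025]
force: [0.6, -0.4, -1.3]
grip_width: 0.0493
grip_force: 40.0
```

Emit:
step_arm(plan=[[[0.05,-0.5,0.3,0,0,0],[0.05,-0.5,0.5,0,0,0],[0.05,-0.5,0.5,0,0,0],[0.05,-0.5,0.5,0,0,0]]])

```text
time_s: 25.63
ee_pos: [0.4366, 0.1898, 0.069]
eef_rot: [3.141, 0.002, 0.026]
force: [0.7, -0.7, -1.5]
grip_width: 0.0492
grip_force: 40.0
```

Run:
```python
from h import *
o=ctrl.get_obs(); print(o['force'],o['grip_width'],o['grip_force'])
c=np.array([.484,.194]);u=np.array([np.cos(.0258),np.sin(.0258)])
p=c-.048*u; delta([p[0],p[1],.0182],.0258)
o,im,M=scan([('panel_blue',.084)]); cv2.imwrite('pics/w8.png',im[:300,:,::-1])
def bmask(im,M,z,col):
    hsv=cv2.cvtColor(im,cv2.COLOR_RGB2HSV); m=cv2.inRange(hsv,(105,120,40),(130,255,255)); m[260:]=0
    n,l,s,c=cv2.connectedComponentsWithStats(m)
    for i in np.argsort(-s[1:,4])[:3]+1:
        w=np.array([ray(p,z,M)[:2] for p in np.argwhere(l==i)[:,::-1]]).astype(np.float32)*1000
        print(z,s[i],cv2.minAreaRect(w))
zt=o['ee_pos'][2]+.0189
bmask(im,M,zt,'b'); bmask(im,M,.043,'b')
```

```text
[ 0.72209759 -0.6791012  -1.52479747] 0.04922158101602452 39.992539286613464
delta [-0.014 -0.101  1.692] [0.009 0.023 0.006] from [0.4366 0.1898 0.069 ] [3.1407e+00 2.5000e-03 2.6500e-02]
0.08785745423123525 [ 241   20  144  214 8976] ((506.4925842285156, 193.88265991210938), (108.1530990600586, 68.22518920898438), 1.5098533630371094)
0.08785745423123525 [ 295  154   47  106 4687] ((466.80401611328125, 190.3530731201172), (61.758872985839844, 24.682924270629883), 1.8480764627456665)
0.043 [ 241   20  144  214 8976] ((502.80267333984375, 194.488037109375), (138.30270385742188, 87.24420166015625), 1.5098183155059814)
0.043 [ 295  154   47  106 4687] ((452.0502624511719, 189.9744873046875), (78.9753189086914, 31.563743591308594), 1.8481104373931885)
```

View pics/w8.png

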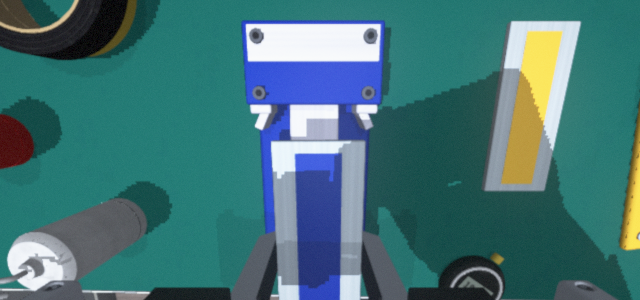

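The blue-striped panel is held ahead of the flares (its end at row 140), about 3 mm right of the axis. The yellow panel lies on the mat at (530,105). I'll correct the offset, lower and slide in.

Emit:
step_arm(plan=[[[0,-0.1,0.4,0,0,0],[0,-0.1,0.9,0,0,0],[0,-0.1,1.3,0,0,0],[0,-0.1,1.55,0,0,0],[0,-0.1,1.66,0,0,0],[0,-0.1,1.69,0,0,0],[0,-0.1,1.69,0,0,0]]])

```text
time_s: 26.32
ee_pos: [0.4375, 0.1934, 0.0198]
eef_rot: [-3.141, -0.0, 0.026]
force: [0.0, -0.2, -2.5]
grip_width: 0.0494
grip_force: 40.0
```

Run:
```python
from h import *
o=ctrl.get_obs(); print(o['force'],o['grip_width'],o['grip_force'])
delta([.479,.1938,.0182],.0258)
```

```text
[ 0.01413671 -0.16162372 -2.46189079] 0.04936263704933446 39.99276280403137
delta [1.383 0.024 0.054] [-0.001 -0.004  0.004] from [0.4375 0.1934 0.0198] [-3.1415e+00 -4.0000e-04  2.6200e-02]
```

Emit:
step_arm(plan=[[[0.1,0.02,0.05,0,0,0],[0.3,0.02,0.05,0,0,0],[0.5,0.02,0.05,0,0,0],[0.7,0.02,0.05,0,0,0],[0.9,0.02,0.05,0,0,0],[1.05,0.02,0.05,0,0,0],[1.15,0.02,0.05,0,0,0],[1.2,0.02,0.05,0,0,0]]])

```text
time_s: 26.98
ee_pos: [0.4737, 0.194, 0.0179]
eef_rot: [-3.142, 0.0, 0.026]
force: [-0.7, -0.1, -1.0]
grip_width: 0.0494
grip_force: 40.0
```

Emit:
step_arm(plan=[[[0.05,0,0,0,0,0],[0.1,0,0,0,0,0],[0.15,0,0,0,0,0],[0.17,0,0,0,0,0],[0.17,0,0,0,0,0]]])

```text
time_s: 27.4
ee_pos: [0.4784, 0.1941, 0.018]
eef_rot: [-3.142, -0.0, 0.027]
force: [-0.7, -0.5, -2.3]
grip_width: 0.0495
grip_force: 40.0
```

Still free. Pushing on gently until it touches the stop.

Emit:
step_arm(plan=[[[0.03,0,0.02,0,0,0],[0.06,0,0.02,0,0,0],[0.06,0,0.02,0,0,0]]])

```text
time_s: 27.65
ee_pos: [0.4788, 0.1941, 0.0171]
eef_rot: [3.141, 0.003, 0.027]
force: [-8.6, -0.1, 4.1]
grip_width: 0.0491
grip_force: 40.0
```

Emit:
step_arm(plan=[[[0.03,0,0.01,0,0,0],[0.06,0,0.01,0,0,0],[0.06,0,0.01,0,0,0]]])

```text
time_s: 27.9
ee_pos: [0.479, 0.1941, 0.017]
eef_rot: [3.141, 0.007, 0.027]
force: [-24.5, -1.4, 18.2]
grip_width: 0.0494
grip_force: 40.0
```

Contact with the stop came where predicted. I'll relax, release, rise and check.

Emit:
step_arm(plan=[[[-0.05,0,-0.03,0,0,0],[-0.05,0,-0.03,0,0,0]]])

```text
time_s: 28.07
ee_pos: [0.4788, 0.1941, 0.0175]
eef_rot: [3.141, 0.003, 0.027]
force: [-8.1, 0.5, -2.4]
grip_width: 0.0493
grip_force: 40.0
```

Emit:
step_arm(plan=[[[0,0,0,0,0,0],[0,0,0,0,0,0],[0,0,0,0,0,0],[0,0,0,0,0,0]]], grip=0.72)

```text
time_s: 28.4
ee_pos: [0.4808, 0.1942, 0.0182]
eef_rot: [-3.141, -0.001, 0.027]
force: [-0.0, -0.7, 0.9]
grip_width: 0.0675
grip_force: 0.0
```

Emit:
step_arm(plan=[[[0,0,-0.4,0,0,0],[0,0,-1.1,0,0,0],[0,0,-2,0,0,0],[-0.5,0,-3,0,0,0],[-1.2,0,-4,0,0,0],[-2,0,-4.8,0,0,0],[-2.3,0,-5,0,0,0],[-2.3,0,-5,0,0,0]]])

```text
time_s: 29.07
ee_pos: [0.4111, 0.1927, 0.171]
eef_rot: [-3.14, -0.004, 0.027]
force: [0.5, 0.4, 0.3]
grip_width: 0.0675
grip_force: 0.0
```

Emit:
step_arm(plan=[[[0,0,0,0,0,0],[0,0,0,0,0,0]]])

```text
time_s: 29.23
ee_pos: [0.4118, 0.1922, 0.1676]
eef_rot: [3.141, 0.0, 0.027]
force: [1.4, 0.3, -0.5]
grip_width: 0.0681
grip_force: 0.0
```

Run:
```python
from h import *
o,im,M=scan([('panel_blue',.03),('bed_blue_lip',.04)],'w9.png')
hsv=cv2.cvtColor(im,cv2.COLOR_RGB2HSV)
def comp(m,zs):
    m=m.copy();m[225:]=0
    n,l,s,c=cv2.connectedComponentsWithStats(m)
    for i in np.argsort(-s[1:,4])[:4]+1:
      for z in zs:
        w=np.array([ray(p,z,M)[:2] for p in np.argwhere(l==i)[:,::-1]]).astype(np.float32)*1000
        print(z,s[i],cv2.minAreaRect(w))
comp(cv2.inRange(hsv,(105,120,40),(130,255,255)),[.008,.036]); print('y'); comp(cv2.inRange(hsv,(20,130,80),(35,255,255)),[.006])
delta([.525,.03,.12],.0258);
```

```text
panel_blue 0.72 [318.1 119.8] [0.4861 0.1943 0.03  ]
panel_blue 0.43 [173. 171.] [0.4295 0.3472 0.03  ]
bed_blue_lip 0.71 [319.   78.3] [0.5244 0.1944 0.04  ]
0.008 [ 270   21   97  156 6725] ((502.062255859375, 194.40420532226562), (157.24185180664062, 97.056884765625), 1.5017280578613281)
0.036 [ 270   21   97  156 6725] ((501.44171142578125, 194.3722381591797), (144.27560424804688, 89.05353546142578), 1.5017222166061401)
0.008 [ 279   88   80  105 2981] ((461.2560119628906, 193.39279174804688), (113.39034271240234, 85.25741577148438), 1.4905649423599243)
0.036 [ 279   88   80  105 2981] ((464.00030517578125, 193.4442138671875), (104.04008483886719, 78.22705078125), 1.4905675649642944)
0.008 [294  34   2  10  13] ((564.31298828125, 220.23355102539062), (8.200018882751465, 1.0123982429504395), 0.23315396904945374)
0.036 [294  34   2  10  13] ((558.5592651367188, 218.07168579101562), (7.523866653442383, 0.928930401802063), 0.23321163654327393)
0.008 [285  30   3   4   8] ((570.4009399414062, 228.79159545898438), (2.0090866088867188, 2.7022464275360107), 89.70178985595703)
0.036 [285  30   3   4   8] ((564.1451416015625, 225.92401123046875), (1.8434175252914429, 2.4794037342071533), 89.70246124267578)
y
0.006 [ 549   28   90  165 3502] ((501.2786865234375, -105.13311767578125), (171.58294677734375, 88.51884460449219), 10.146387100219727)
0.006 [ 457   29   38  112 2525] ((523.2110595703125, 29.31726837158203), (110.3122329711914, 24.02275848388672), 1.5635143518447876)
0.006 [ 587   18   53   64 2502] ((562.487548828125, -109.24317932128906), (54.24463653564453, 53.958927154541016), 10.325254440307617)
0.006 [171   9  20  33  69] ((572.4193725585938, 333.31634521484375), (4.482349395751953, 36.6162109375), 53.035972595214844)
delta [3.637 5.501 1.567] [0.006 0.015 0.005] from [0.4117 0.1921 0.1671] [3.141e+00 1.600e-03 2.630e-02]
```

View pics/w9.png

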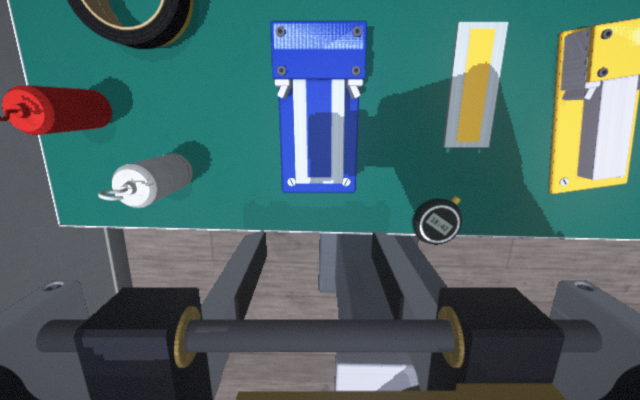

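The blue panel is in place under the lip (front end at row 184) and both weights are upright. Next I'll pick the yellow panel off the mat.

Emit:
step_arm(plan=[[[0.5,0.9,0,0,0,0],[1,1.8,0,0,0,0],[1.6,2.8,0,0,0,0],[2.2,3.8,0,0,0,0],[2.8,4.7,0,0,0,0],[3.4,5.5,0.5,0,0,0],[3.4,5.5,1.3,0,0,0],[3.4,5.5,2.2,0,0,0]]])

```text
time_s: 30.05
ee_pos: [0.5189, 0.0285, 0.1008]
eef_rot: [3.142, -0.001, 0.024]
force: [0.7, -0.3, -0.4]
grip_width: 0.0677
grip_force: 0.0
```

Emit:
step_arm(plan=[[[0,0,0.8,0,0,0],[0,0,1.4,0,0,0],[0,0,1.8,0,0,0],[0,0,1.8,0,0,0],[0,0,1.8,0,0,0]]])

```text
time_s: 30.47
ee_pos: [0.5176, 0.03, 0.0473]
eef_rot: [-3.142, 0.002, 0.026]
force: [-0.3, 0.3, 0.8]
grip_width: 0.0679
grip_force: 0.0
```

Run:
```python
from h import *
delta([.5175,.0298,.0013],.0265)
```

```text
delta [-1.000e-03  5.000e-03  1.534e+00] [-0.001  0.018 -0.001] from [0.5176 0.03   0.0473] [-3.1415e+00  1.9000e-03  2.6400e-02]
```

Emit:
step_arm(plan=[[[0,0,0.6,0,0,0],[0,0,1.1,0,0,0],[0,0,1.4,0,0,0],[0,0,1.52,0,0,0],[0,0,1.54,0,0,0],[0,0,1.54,0,0,0]]])

```text
time_s: 30.97
ee_pos: [0.5182, 0.0301, 0.0024]
eef_rot: [3.142, -0.001, 0.027]
force: [0.5, 0.2, 0.5]
grip_width: 0.0674
grip_force: 0.0
```

Emit:
step_arm(plan=[[[0,0,0,0,0,0],[0,0,0,0,0,0],[0,0,0,0,0,0],[0,0,0,0,0,0],[0,0,0,0,0,0]]], grip=0.4)

```text
time_s: 31.38
ee_pos: [0.5181, 0.0301, 0.0022]
eef_rot: [3.142, -0.001, 0.027]
force: [-0.8, -0.4, 4.9]
grip_width: 0.0492
grip_force: 40.0
```

Emit:
step_arm(plan=[[[0,0,-0.3,0,0,0],[0,0,-0.9,0,0,0],[0,0,-1.7,0,0,0],[0,0,-2.5,0,0,0],[0,0,-2.7,0,0,0],[0,0,-2.7,0,0,0]]])

```text
time_s: 31.88
ee_pos: [0.5185, 0.0301, 0.0843]
eef_rot: [3.141, -0.003, 0.027]
force: [-0.6, 0.3, -2.9]
grip_width: 0.0488
grip_force: 40.0
```

Run:
```python
from h import *
o=ctrl.get_obs(); print(o['force'],o['grip_width'],o['grip_force'])
c=np.array([.495,-.1063]);u=np.array([np.cos(.172),np.sin(.172)])
p=c-.048*u; delta([p[0],p[1],.083],.172)
```

```text
[-0.56176111  0.30165694 -2.85022822] 0.04877890630444285 39.99915540218353
delta [-2.488  4.756  0.035] [ 0.003 -0.028 -1.387] from [0.5185 0.0301 0.0843] [ 3.1415e+00 -3.0000e-03  2.6700e-02]
```

Emit:
step_arm(plan=[[[-0.4,0.7,0,0,0,-0.2],[-0.9,1.7,0,0,0,-0.4],[-1.4,2.7,0,0,0,-0.7],[-1.9,3.7,0,0,0,-1],[-2.4,4.5,0,0,0,-1.3],[-2.49,4.75,0,0,0,-1.39],[-2.49,4.75,0.2,0,0,-1.39],[-2.49,4.75,0.4,0,0,-1.39]]])

```text
time_s: 32.55
ee_pos: [0.4466, -0.1143, 0.0694]
eef_rot: [-3.141, 0.001, 0.171]
force: [0.4, -0.2, -3.1]
grip_width: 0.049
grip_force: 40.0
```

Emit:
step_arm(plan=[[[0,0,0,0,0,0],[0,0,0,0,0,0],[0,0,0,0,0,0]]])

```text
time_s: 32.8
ee_pos: [0.4471, -0.1136, 0.0704]
eef_rot: [-3.141, 0.001, 0.173]
force: [0.4, 0.3, -2.6]
grip_width: 0.0487
grip_force: 40.0
```

Run:
```python
from h import *
o,im,M=scan([]); cv2.imwrite('pics/w10.png',im[:300,:,::-1])
print(o['force'],o['ee_pos'],o['eef_rot'])
hsv=cv2.cvtColor(im,cv2.COLOR_RGB2HSV); m=cv2.inRange(hsv,(20,130,80),(35,255,255)); m[255:]=0
n,l,s,c=cv2.connectedComponentsWithStats(m)
for i in np.argsort(-s[1:,4])[:4]+1:
  for z in (.008,.043,o['ee_pos'][2]+.004):
    w=np.array([ray(p,z,M)[:2] for p in np.argwhere(l==i)[:,::-1]]).astype(np.float32)*1000
    print(z,s[i],cv2.minAreaRect(w))
c=np.array([.495,-.1063]);u=np.array([np.cos(.172),np.sin(.172)])
p=c-.048*u; delta([p[0],p[1],.0335],.172)
```

```text
[ 0.42256588  0.34696722 -2.58474378] [ 0.4471     -0.11358101  0.07038271] [-3.14124206e+00  5.58798733e-04  1.73251851e-01]
0.008 [  249    17   143   215 10316] ((511.44122314453125, -104.12841033935547), (162.88111877441406, 101.73902130126953), 10.190434455871582)
0.043 [  249    17   143   215 10316] ((513.9302978515625, -103.51728820800781), (139.35824584960938, 87.04608917236328), 10.19006061553955)
0.07438271354499032 [  249    17   143   215 10316] ((516.1619262695312, -102.96957397460938), (118.26641845703125, 73.87166595458984), 10.190025329589844)
0.008 [ 298  152   42  103 4112] ((453.80914306640625, -112.90681457519531), (89.4933853149414, 33.586978912353516), 10.08524227142334)
0.043 [ 298  152   42  103 4112] ((464.6210632324219, -111.02818298339844), (76.56895446777344, 28.736425399780273), 10.085259437561035)
0.07438271354499032 [ 298  152   42  103 4112] ((474.3155822753906, -109.34370422363281), (64.98028564453125, 24.387174606323242), 10.085220336914062)
0.008 [136 233  12  11  93] ((397.9808044433594, 33.49147033691406), (8.798833847045898, 9.486499786376953), 52.65149688720703)
0.043 [136 233  12  11  93] ((416.85528564453125, 14.227582931518555), (7.528141975402832, 8.116472244262695), 52.65209197998047)
0.07438271354499032 [136 233  12  11  93] ((433.7791442871094, -3.045376777648926), (6.388758659362793, 6.888076305389404), 52.65134811401367)
0.008 [341  41   3   4   7] ((578.5062866210938, -108.57174682617188), (0.9823142886161804, 1.9293829202651978), 52.57846450805664)
0.043 [341  41   3   4   7] ((571.3097534179688, -107.31920623779297), (0.8404353260993958, 1.6507724523544312), 52.57933807373047)
0.07438271354499032 [341  41   3   4   7] ((564.8569946289062, -106.19609069824219), (0.7132743000984192, 1.4008861780166626), 52.57838439941406)
delta [0.014 0.029 1.236] [-0.002  0.002  0.011] from [ 0.4471 -0.1137  0.0706] [-3.1414e+00  2.0000e-04  1.7310e-01]
```

View pics/w10.png

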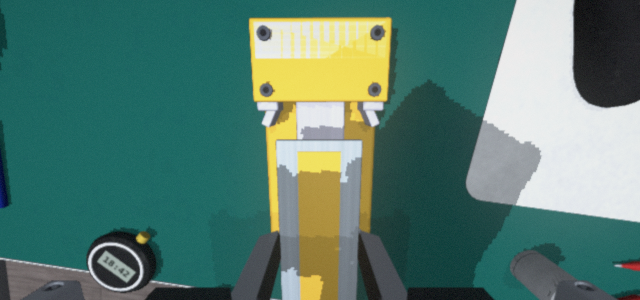

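The yellow panel is held square in front of the yellow bed's flares (its end at row 140, centred at column 319). Lowering and sliding in.

Emit:
step_arm(plan=[[[0,0.02,0.4,0,0,0],[0,0.02,0.8,0,0,0],[0,0.02,1.1,0,0,0],[0,0.02,1.23,0,0,0],[0,0.02,1.23,0,0,0],[0,0.02,1.23,0,0,0]]])

```text
time_s: 33.35
ee_pos: [0.4472, -0.1149, 0.0341]
eef_rot: [-3.142, -0.0, 0.172]
force: [0.6, 0.5, -2.0]
grip_width: 0.0489
grip_force: 40.0
```

Run:
```python
from h import *
o=ctrl.get_obs(); print(o['force'])
c=np.array([.495,-.1063]);u=np.array([np.cos(.172),np.sin(.172)])
p=c-.004*u; delta([p[0],p[1],.0332],.172)
```

```text
[ 0.57926909  0.456557   -2.03731907]
delta [ 1.485 -0.008  0.029] [-0.    -0.001  0.003] from [ 0.4472 -0.1149  0.0341] [-3.1416e+00 -1.0000e-04  1.7230e-01]
```

Emit:
step_arm(plan=[[[0.1,0,0.03,0,0,0],[0.3,0,0.03,0,0,0],[0.55,0,0.03,0,0,0],[0.8,0,0.03,0,0,0],[1,0,0.03,0,0,0],[1.15,0,0.03,0,0,0],[1.25,0,0.03,0,0,0],[1.3,0,0.03,0,0,0]]])

```text
time_s: 34.02
ee_pos: [0.4858, -0.1081, 0.0328]
eef_rot: [-3.141, 0.0, 0.172]
force: [-0.2, 0.1, -3.2]
grip_width: 0.0494
grip_force: 40.0
```

Emit:
step_arm(plan=[[[0.04,0,0,0,0,0],[0.08,0,0,0,0,0],[0.12,0,0,0,0,0],[0.15,0,0.02,0,0,0],[0.15,0,0.02,0,0,0]]])

```text
time_s: 34.43
ee_pos: [0.4899, -0.1075, 0.0323]
eef_rot: [-3.142, -0.0, 0.172]
force: [0.5, -0.8, -2.4]
grip_width: 0.049
grip_force: 40.0
```

Emit:
step_arm(plan=[[[0.03,0,0.02,0,0,0],[0.06,0,0.02,0,0,0],[0.06,0,0.02,0,0,0]]])

```text
time_s: 34.68
ee_pos: [0.4914, -0.1073, 0.0322]
eef_rot: [3.142, 0.001, 0.172]
force: [-6.2, -0.7, 7.1]
grip_width: 0.0491
grip_force: 40.0
```

Emit:
step_arm(plan=[[[0.03,0,-0.01,0,0,0],[0.06,0,-0.01,0,0,0],[0.06,0,-0.01,0,0,0]]])

```text
time_s: 34.93
ee_pos: [0.4919, -0.1072, 0.0322]
eef_rot: [-3.141, 0.004, 0.172]
force: [-15.6, -3.0, 10.8]
grip_width: 0.0491
grip_force: 40.0
```

Emit:
step_arm(plan=[[[-0.05,0,0,0,0,0],[-0.05,0,0,0,0,0]]])

```text
time_s: 35.1
ee_pos: [0.4917, -0.1073, 0.0323]
eef_rot: [3.141, 0.0, 0.172]
force: [-4.2, -0.7, 3.0]
grip_width: 0.049
grip_force: 40.0
```

Emit:
step_arm(plan=[[[0,0,0,0,0,0],[0,0,0,0,0,0],[0,0,0,0,0,0],[0,0,0,0,0,0]]], grip=0.75)

```text
time_s: 35.43
ee_pos: [0.4922, -0.1071, 0.0321]
eef_rot: [3.141, -0.0, 0.172]
force: [0.2, -0.1, 0.6]
grip_width: 0.0695
grip_force: 0.0
```

Emit:
step_arm(plan=[[[0,0,-0.4,0,0,0],[0,0,-1.1,0,0,0],[0,0,-2,0,0,0],[-0.5,0,-3,0,0,0],[-1.2,0,-4,0,0,0],[-2,0,-4.6,0,0,0],[-2.3,0,-4.6,0,0,0],[-2.3,0,-4.6,0,0,0]]])

```text
time_s: 36.1
ee_pos: [0.4233, -0.1192, 0.1705]
eef_rot: [3.141, -0.002, 0.171]
force: [0.1, 0.1, -0.6]
grip_width: 0.0705
grip_force: 0.0
```

Emit:
step_arm(plan=[[[0,0,0,0,0,0],[0,0,0,0,0,0]]])

```text
time_s: 36.27
ee_pos: [0.4243, -0.1187, 0.1689]
eef_rot: [-3.141, 0.001, 0.172]
force: [0.1, -0.3, 0.1]
grip_width: 0.0703
grip_force: 0.0
```

Run:
```python
from h import *
o,im,M=scan([('panel_yellow',.03),('weight_small',0),('bed_yellow_lip',.04)],'w11.png')
print(o['ee_pos'],o['eef_rot'])
# panel front-edge corners: white panel against yellow plate
hsv=cv2.cvtColor(im,cv2.COLOR_RGB2HSV); m=cv2.inRange(hsv,(0,0,120),(180,60,255)); m[225:]=0
n,l,s,c=cv2.connectedComponentsWithStats(m)
for i in np.argsort(-s[1:,4])[:5]+1:
    w=np.array([ray(p,.036,M)[:2] for p in np.argwhere(l==i)[:,::-1]]).astype(np.float32)*1000
    print(s[i],cv2.minAreaRect(w))
delta([.4292,-.309,.14],.173)
```

```text
panel_yellow 0.64 [320.  121.8] [ 0.4956 -0.1081  0.03  ]
panel_yellow 0.43 [173.3 202.6] [0.3832 0.0361 0.03  ]
weight_small 0.76 [471.7 208.3] [ 0.4262 -0.3066  0.    ]
bed_yellow_lip 0.76 [316.1  76.7] [ 0.5362 -0.0972  0.04  ]
[ 0.42430425 -0.11874953  0.16887238] [-3.14067497e+00  1.41036737e-03  1.72233980e-01]
[  427     0   208   175 22734] ((565.154541015625, -301.717041015625), (161.64151000976562, 172.59840393066406), 2.4923946857452393)
[ 288   79   62  106 2778] ((483.7902526855469, -108.59602355957031), (103.84814453125, 64.57466888427734), 9.85461711883545)
[   0   36   48  110 1876] ((473.38494873046875, 182.4503173828125), (42.27764129638672, 109.88523864746094), 83.01947021484375)
[   0  187  187   38 1293] ((367.3339538574219, 116.52991485595703), (42.00254821777344, 196.9249725341797), 9.860363006591797)
[ 614   24   26  104 1262] ((583.6358032226562, -392.4644775390625), (96.1142349243164, 23.837730407714844), 26.44051742553711)
delta [-0.924  6.277  0.971] [-0.007  0.012 -0.004] from [ 0.4242 -0.1187  0.1692] [-3.1408e+00  1.3000e-03  1.7260e-01]
```

View pics/w11.png

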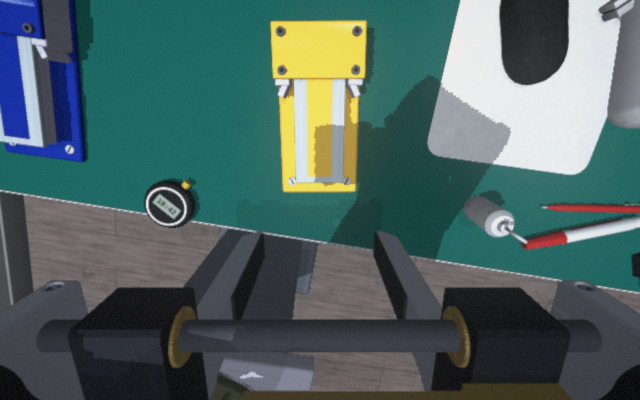

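The yellow panel is home in the yellow bed (front end at row 184). I'll fetch the small weight.

Emit:
step_arm(plan=[[[-0.2,1.2,0,0,0,0],[-0.4,2.4,0,0,0,0],[-0.6,3.6,0,0,0,0],[-0.8,4.8,0,0,0,0],[-0.9,5.8,0,0,0,0],[-0.92,6.27,0,0,0,0],[-0.92,6.27,0,0,0,0],[-0.92,6.27,0,0,0,0]]])

```text
time_s: 37.13
ee_pos: [0.4289, -0.309, 0.1692]
eef_rot: [-3.14, 0.001, 0.171]
force: [-0.4, 0.6, -0.6]
grip_width: 0.0706
grip_force: 0.0
```

Emit:
step_arm(plan=[[[0,0,0.7,0,0,0],[0,0,1.6,0,0,0],[0,0,2.6,0,0,0],[0,0,3.6,0,0,0],[0,0,4.3,0,0,0],[0,0,4.7,0,0,0],[0,0,4.84,0,0,0],[0,0,4.84,0,0,0]]])

```text
time_s: 37.8
ee_pos: [0.4291, -0.3083, 0.0247]
eef_rot: [-3.141, 0.0, 0.173]
force: [-0.9, 1.0, 0.3]
grip_width: 0.0704
grip_force: 0.0
```

Emit:
step_arm(plan=[[[0,0,0,0,0,0],[0,0,0,0,0,0],[0,0,0,0,0,0],[0,0,0,0,0,0],[0,0,0,0,0,0],[0,0,0,0,0,0],[0,0,0,0,0,0],[0,0,0,0,0,0]]], grip=0.2, squeeze=25)

```text
time_s: 38.47
ee_pos: [0.4291, -0.3091, 0.025]
eef_rot: [3.141, -0.0, 0.172]
force: [1.0, -0.7, 1.3]
grip_width: 0.0293
grip_force: 25.0
```

Run:
```python
from h import *
o=ctrl.get_obs(); print(o['force'],o['grip_width'],o['grip_force'])
delta([.4955,-.1063,.0593],.172)
```

```text
[ 1.02514378 -0.70425173  1.34043882] 0.029257067562570474 24.997897003922844
delta [ 3.339 -6.279 -1.144] [ 0.002 -0.001  0.001] from [ 0.4291 -0.3091  0.025 ] [ 3.1414e+00 -1.0000e-04  1.7210e-01]
```

Emit:
step_arm(plan=[[[0,0,-0.4,0,0,0],[0,0,-1.2,0,0,0],[0,0,-2.2,0,0,0],[0.4,-0.8,-2.6,0,0,0],[1,-1.9,-2.6,0,0,0],[1.6,-3,-2.6,0,0,0],[2.2,-4.1,-2.6,0,0,0],[2.8,-5.2,-2.6,0,0,0]]])

```text
time_s: 39.13
ee_pos: [0.485, -0.1392, 0.1035]
eef_rot: [-3.141, 0.0, 0.172]
force: [0.4, 0.5, -3.2]
grip_width: 0.0295
grip_force: 25.0
```

Emit:
step_arm(plan=[[[0.4,-0.8,0,0,0,0],[0.54,-1.08,0.2,0,0,0],[0.54,-1.08,0.6,0,0,0],[0.54,-1.08,1,0,0,0],[0.54,-1.08,1.2,0,0,0],[0.54,-1.08,1.3,0,0,0],[0.54,-1.08,1.33,0,0,0],[0.54,-1.08,1.33,0,0,0]]])

```text
time_s: 39.8
ee_pos: [0.4955, -0.1066, 0.0632]
eef_rot: [3.142, -0.0, 0.172]
force: [-0.3, 0.3, -4.0]
grip_width: 0.0292
grip_force: 25.0
```

Emit:
step_arm(plan=[[[0,0,0,0,0,0],[0,0,0.02,0,0,0],[0,0,0.04,0,0,0],[0,0,0.04,0,0,0]]])

```text
time_s: 40.13
ee_pos: [0.4955, -0.1063, 0.0619]
eef_rot: [3.142, -0.0, 0.172]
force: [0.5, 0.7, -4.1]
grip_width: 0.0292
grip_force: 25.0
```

Emit:
step_arm(plan=[[[0,0,0.02,0,0,0],[0,0,0.04,0,0,0],[0,0,0.04,0,0,0]]])

```text
time_s: 40.38
ee_pos: [0.4957, -0.1062, 0.061]
eef_rot: [3.141, -0.0, 0.172]
force: [-1.2, 1.2, 2.7]
grip_width: 0.0295
grip_force: 25.0
```

Emit:
step_arm(plan=[[[0,0,0.01,0,0,0],[0,0,0.02,0,0,0],[0,0,0.02,0,0,0]]])

```text
time_s: 40.63
ee_pos: [0.4958, -0.1062, 0.0609]
eef_rot: [3.141, -0.001, 0.172]
force: [-5.3, 1.8, 11.0]
grip_width: 0.0292
grip_force: 25.0
```

Emit:
step_arm(plan=[[[0,0,-0.03,0,0,0],[0,0,-0.03,0,0,0],[0,0,-0.03,0,0,0],[0,0,-0.03,0,0,0],[0,0,-0.03,0,0,0]]], grip=0.75)

```text
time_s: 41.05
ee_pos: [0.4955, -0.1062, 0.0608]
eef_rot: [-3.142, 0.0, 0.172]
force: [-0.6, 0.6, 0.3]
grip_width: 0.0597
grip_force: 0.0
```

Emit:
step_arm(plan=[[[0,0,-0.4,0,0,0],[0,0,-1.1,0,0,0],[0,0,-2,0,0,0],[0,0,-2.9,0,0,0],[0,-0.2,-3.6,0,0,0.1],[0,-1,-3.8,0,0,0.4],[0,-2.1,-3.8,0,0,0.8],[0,-3.3,-3.8,0,0,1.2]]])

```text
time_s: 41.72
ee_pos: [0.4783, -0.0082, 0.1753]
eef_rot: [3.141, -0.001, 0.043]
force: [0.4, 0.8, -0.2]
grip_width: 0.0701
grip_force: 0.0
```

Run:
```python
from h import *
delta([.4257,.3597,.175],.027)
print(ctrl.get_obs()['grip_width'])
```

```text
delta [-1.2300e+00 -1.2327e+01  6.0000e-03] [ 0.001 -0.01   0.15 ] from [ 0.4783 -0.0082  0.1753] [ 3.1414e+00 -1.0000e-03  4.2700e-02]
0.07010638784725892
```

Emit:
step_arm(plan=[[[-0.1,-1.3,0,0,0,0.1],[-0.2,-2.6,0,0,0,0.15],[-0.3,-3.9,0,0,0,0.15],[-0.5,-5.2,0,0,0,0.15],[-0.7,-6.5,0,0,0,0.15],[-0.9,-7.8,0,0,0,0.15],[-1.1,-9.1,0,0,0,0.15],[-1.2,-10.4,0,0,0,0.15]]])

```text
time_s: 42.38
ee_pos: [0.427, 0.3032, 0.1749]
eef_rot: [-3.142, -0.0, 0.031]
force: [1.2, -0.3, 0.3]
grip_width: 0.0707
grip_force: 0.0
```

Emit:
step_arm(plan=[[[0,-1,0,0,0,0],[0,-1.7,0,0,0,0],[0,-1.7,0,0,0,0],[0,-1.7,0,0,0,0]]])

```text
time_s: 42.72
ee_pos: [0.426, 0.3528, 0.1743]
eef_rot: [3.141, 0.001, 0.033]
force: [0.6, -0.3, -1.2]
grip_width: 0.0708
grip_force: 0.0
```

Run:
```python
from h import *
delta([.4257,.3597,.037],.027)
scan([('weight_large',0)])
```

```text
delta [-1.000e-03 -2.320e-01  4.578e+00] [0.005 0.006 0.053] from [0.426  0.3528 0.1743] [3.1411e+00 6.0000e-04 3.2500e-02]
weight_large 0.7 [239.4 126.6] [0.489  0.4446 0.    ]
weight_large 0.67 [316.7 186.1] [0.4222 0.3546 0.    ]
```

Emit:
step_arm(plan=[[[0,-0.15,0,0,0,0],[0,-0.2,0.6,0,0,0],[0,-0.2,1.5,0,0,0],[0,-0.2,2.5,0,0,0],[0,-0.2,3.5,0,0,0],[0,-0.2,4.2,0,0,0],[0,-0.2,4.53,0,0,0],[0,-0.2,4.53,0,0,0]]])

```text
time_s: 43.48
ee_pos: [0.4257, 0.3573, 0.0373]
eef_rot: [3.14, 0.003, 0.03]
force: [1.2, -0.2, -0.3]
grip_width: 0.0705
grip_force: 0.0
```

Emit:
step_arm(plan=[[[0,0,0,0,0,0],[0,0,0,0,0,0],[0,0,0,0,0,0],[0,0,0,0,0,0],[0,0,0,0,0,0],[0,0,0,0,0,0],[0,0,0,0,0,0]]], grip=0.3, squeeze=35)

```text
time_s: 44.07
ee_pos: [0.4266, 0.3587, 0.0398]
eef_rot: [-3.141, -0.001, 0.031]
force: [0.1, 1.7, 6.5]
grip_width: 0.0404
grip_force: 35.0
```

Run:
```python
from h import *
o=ctrl.get_obs(); print(o['force'],o['grip_width'],o['grip_force'])
delta([.484,.194,o['ee_pos'][2]+.036],.027)
```

```text
[0.05197792 1.68542773 6.54412697] 0.04043189110565249 34.964201990514994
delta [ 1.743  5.546 -1.204] [-0.01  -0.012  0.037] from [0.4266 0.3587 0.0398] [-3.1405e+00 -1.3000e-03  3.0900e-02]
```

Emit:
step_arm(plan=[[[0,0,-0.4,0,0,0],[0,0,-1.2,0,0,0],[0,0,-2.2,0,0,0],[0.3,0.8,-2.6,0,0,0],[0.6,1.8,-2.6,0,0,0],[0.9,2.8,-2.6,0,0,0],[1.2,3.8,-2.6,0,0,0],[1.5,4.8,-2.6,0,0,0]]])

```text
time_s: 44.73
ee_pos: [0.4753, 0.2141, 0.117]
eef_rot: [3.141, 0.001, 0.031]
force: [1.1, 0.6, -7.3]
grip_width: 0.04
grip_force: 34.9
```

Emit:
step_arm(plan=[[[0.2,0.6,0,0,0,0],[0.24,0.75,0.2,0,0,0],[0.24,0.75,0.6,0,0,0],[0.24,0.75,1,0,0,0],[0.24,0.75,1.2,0,0,0],[0.24,0.75,1.28,0,0,0],[0.24,0.75,1.28,0,0,0],[0.24,0.75,1.28,0,0,0]]])

```text
time_s: 45.4
ee_pos: [0.4836, 0.1937, 0.0789]
eef_rot: [-3.142, -0.0, 0.031]
force: [-0.2, -0.6, -6.9]
grip_width: 0.0402
grip_force: 34.9
```

Emit:
step_arm(plan=[[[0,0,0,0,0,0],[0,0,0.02,0,0,0],[0,0,0.04,0,0,0],[0,0,0.04,0,0,0]]])

```text
time_s: 45.73
ee_pos: [0.4836, 0.1935, 0.0774]
eef_rot: [-3.142, -0.0, 0.031]
force: [-0.3, -0.8, -7.6]
grip_width: 0.0406
grip_force: 34.9
```

Emit:
step_arm(plan=[[[0,0,0.02,0,0,0],[0,0,0.04,0,0,0],[0,0,0.04,0,0,0]]])

```text
time_s: 45.98
ee_pos: [0.4835, 0.1935, 0.076]
eef_rot: [3.142, 0.0, 0.031]
force: [1.0, 0.3, -7.8]
grip_width: 0.0401
grip_force: 34.9
```

Emit:
step_arm(plan=[[[0,0,0.02,0,0,0],[0,0,0.03,0,0,0],[0,0,0.03,0,0,0]]])

```text
time_s: 46.23
ee_pos: [0.4838, 0.1935, 0.0758]
eef_rot: [-3.141, -0.001, 0.031]
force: [-3.0, -1.8, 3.1]
grip_width: 0.0403
grip_force: 35.0
```

Contact. Release, rise and check.

Emit:
step_arm(plan=[[[0,0,0,0,0,0],[0,0,0,0,0,0],[0,0,0,0,0,0],[0,0,0,0,0,0],[0,0,0,0,0,0]]], grip=0.8)

```text
time_s: 46.65
ee_pos: [0.4837, 0.1935, 0.0753]
eef_rot: [-3.141, -0.0, 0.031]
force: [-0.1, 0.0, 0.0]
grip_width: 0.0703
grip_force: 0.0
```

Emit:
step_arm(plan=[[[0,0,-0.4,0,0,0],[0,0,-1.1,0,0,0],[0,0,-2,0,0,0],[0,0,-3,0,0,0],[0,0,-4,0,0,0],[0,0,-5,0,0,0],[-1,0.4,-5.5,0,0,0],[-2.2,0.8,-5.5,0,0,0]]])

```text
time_s: 47.32
ee_pos: [0.4193, 0.1676, 0.243]
eef_rot: [-3.14, -0.005, 0.031]
force: [0.5, -0.3, 0.9]
grip_width: 0.0753
grip_force: 0.0
```

Emit:
step_arm(plan=[[[-0.6,1.2,0,0,0,0],[-0.6,2.4,0,0,0,0],[-0.6,3.6,0,0,0,0],[-0.6,4.5,0,0,0,0],[-0.6,4.5,0,0,0,0],[-0.6,4.5,0,0,0,0]]])

```text
time_s: 47.82
ee_pos: [0.4046, 0.0311, 0.2404]
eef_rot: [-3.142, -0.001, 0.028]
force: [0.3, 0.9, 0.7]
grip_width: 0.0756
grip_force: 0.0
```

Run:
```python
from h import *
o,im,M=scan([('weight_large',.036),('weight_small',.036),('panel_blue',.03),('panel_yellow',.03)],'w12.png')
_,im=cam('top')
MT=model('top')
for q in ['stopwatch','sample_pot','weight_large','weight_small']:
    for r in ctrl.place_of(q,'top')[:2]: print(q,r['confidence'],r['at'],ray(r['at'],.036 if 'w' in q[:1] else 0,MT))
print(o['ee_pos'],o['force'])
```

```text
weight_large 0.91 [  9.6 103.4] [0.4861 0.4071 0.036 ]
weight_large 0.76 [184.9 110.5] [0.4837 0.1959 0.036 ]
weight_small 0.6 [431.7 109.3] [ 0.4935 -0.1043  0.036 ]
weight_small 0.42 [187.9 114. ] [0.4797 0.1927 0.036 ]
panel_blue 0.87 [185.5 109.4] [0.485  0.1976 0.03  ]
panel_yellow 0.61 [423.5 106.1] [ 0.4971 -0.0958  0.03  ]
panel_yellow 0.56 [435.  106.8] [ 0.4966 -0.1101  0.03  ]
sample_pot 0.86 [418.8, 133.9] [ 0.68477986 -0.06907046  0.        ]
weight_large 0.61 [305.5, 215.9] [0.48598465 0.19967363 0.036     ]
weight_small 0.52 [440.2, 211.8] [ 0.49524066 -0.10527785  0.036     ]
[0.40457596 0.03114162 0.24043337] [0.28465346 0.88649665 0.70813421]
```

View pics/w12.png

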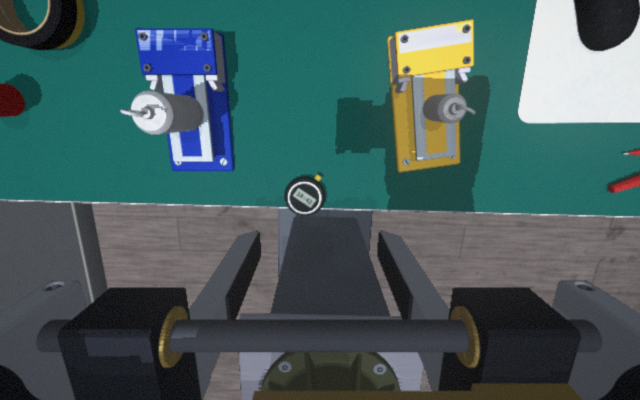

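Both weights stand upright on the correct panels (large at about (180,112), small at (448,108)). The stopwatch and pot are undisturbed. Handing in.

```bash
python3 -c "
from station import ctrl
print(ctrl.hand_in())"
```

```text
the job is handed in; nothing more can be done
None
```

The job is handed in, with no verdict returned: the panels are exchanged and pushed home against their stops, the large weight stands on the blue-striped panel and the small one on the yellow, and the stopwatch and sample pot were not touched.

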